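# Load a tray of sweets into the dry cabinet's transfer lock

### The arm

A 6-joint arm with a two-finger parallel gripper is mounted at the origin on a cart in front of the work surface, level with it; the furniture and walls round the work are solid. World frame = base frame: x ahead of the robot, y to its left, z up, the work surface at z = 0. Lengths are in m, angles in degrees, forces in N, time in s.
With the tool pointing down it reaches from about 0.3 to 0.75 m from the base axis. Payload 8.5 kg.
Tool frame: the origin (TCP) lies at the very end of the fingers, on their centre line; the grasp point (between the pads) lies 19 mm behind it (grip_depth is the distance from the TCP to the grasp point, in m); z points along the fingers, y is the direction in which the jaws open and shut (so a half turn about z gives the same grasp; the last joint's range is limited). The gripper opens to 85 mm and grips with 20 to 120 N. Pads are 22 mm wide; open, the fingers measure 114 mm over their backs; the gripper's body (76 mm by 85 mm) begins 54 mm behind the grasp point. The pads swing forward as they close: fully open they stand 13 mm farther back than shut.
Start: joints at [52.523, 21.807, 74.336, -0, 83.858, -12.336], TCP at [0.234, 0.498, 0.231] pointing down, gripper open.
Joint ranges: [-178.18, 178.18], [-50.72, 133.34], [12.68, 142.11], [-81.47, 261.47], [9.98, 163.14], [-165.26, 165.26]. Speed limits (degrees/s): [136.94, 136.94, 180, 180, 180, 180].

### API

Orientations are given as a 3x3 rotation matrix whose columns are the frame's x, y, z axes.
In Python, from rig import observe, get_image, close_job, silhouettes, grip_depth gives the robot as it stands. The module is installed in compiled form; this text tells all that it offers.
- The arm moves only by the shell command python3 -m crank 'ROWS' [FORCE]. ROWS is a JSON object of lists of equal length, an entry for each row: "slide": the shift along the tool's x, y, z in m, a list of three; "roll": the turn about the tool's z in rad; "grip": the finger opening in m, from 0 to 0.0854. A call has exactly 8 rows; each row is the pose to reach, as a shift and turn from the pose commanded when the call began, along the tool's axes at that moment; what a row does not reach only later rows make up. A row lasts 1/10 s, in which the tool goes at most 50 mm and 8.59 degrees, less where a joint would pass 70% of its speed; a pose out of reach is approached as far as the arm can. A call with a gripper value outside its range is refused whole. The fingers move at their own pace and stop on an object; FORCE is the grip in N (left out, the last holds). Time passes only in rows, so rows that repeat a pose let the fingers close, or fill a call up. It gives the time, the measured TCP pose, the force and the opening at its end, in the units of the state.
- observe(): the state, without advancing time (a new reading comes with each control period).
- get_image(name): name is "scene" or "side" or "wrist"; returns a dict with "frame" (400x640x3 uint8, red, green, blue), "fx", "fy", "cx", "cy" (pixels), "D" ([k1, k2, p1, p2, k3] as OpenCV has them; the pictures are not rectified), "xyz" and "rotation" of the camera in the world. Camera axes: x right, y down, z forward; pixel columns grow to the right and rows downward; lengths in m; the calibration is good to about 2 mm. A picture is of the moment at which its call begins. There is no depth.
- close_job(): hands the job in, once; it reports no verdict.
Trained networks look in a picture, given as the dict that the camera call returned (one of the last four; its "shot" number tells which), for a name from the list of things; names that differ only in an ending like _2 or _b are one class to them, and where a whole thing is asked for, a point or a joint stands for the part that bears it (a point fixed in the world has none). Each returns a list of dicts, best first, with "confidence" (0 to 1); they miss things now and then, are a little off and sometimes report something else, mostly with a low value. They report only what shows in the picture. A call takes as long as a camera call. They do not tell look-alikes from the thing itself.
- silhouettes(target, picture): "pixels" (400x640 bool, what is visible of it) and "box" ([centre column, centre row, width, height] in pixels, round what is visible of it).
The state is a dict: "time_s": time; "q": joint angles; "qvel": joint speeds; "joint_efforts": joint torques, N m; "position": TCP position; "tool_rot": TCP orientation; "ft_force": force on the tool from outside, world axes, zero at the start; "wrist_torque": the same for the moment, N m; "grip_width": finger opening in m.
Only numpy, scipy, OpenCV 4.12 (cv2) and the standard library are available. Lean on these libraries where they do the work, as an engineer would, in place of code of your own. Each camera call takes 0.05 s, during which the arm holds its last target.

### The job

Load the tray of sweets into the dry cabinet's transfer lock without letting damp air through: first press the inner door's lever firmly down with the fingers until you feel it hard shut, and only then slide the outer hatch fully open. Lower the tray, sweets on it, over the two locating pins until it lies flush on the chamber floor, without dropping it, let go, and slide the hatch fully shut again, leaving the other things on the worktop where they are.

Things in the scene. Friction and masses are not known exactly. Their poses are not given: they have to be found in the camera images.
- dry_cabinet: Fixed white and metal dry cabinet, 357 mm wide, 320 mm tall, front to the robot, turned up to 0.1 rad. Frame: x away from the robot, y left, z up; origin on the worktop midway between the pins. Low in front is its transfer lock, a chamber (inside x -121 to 68, y -83 to 83 mm, floor z = 25 mm) under a face sloping 28 degrees, rising away from the robot from the front lip (x -125, z 90 mm).
- panel_edge (a point): Middle of the lower edge of the cabinet's front panel (x +20, y 0, z 158 mm of its frame). The panel rises from here to z = 320 mm and overhangs the chamber's rear: a gripper over the pins must lean 25 to 45 degrees, wrist towards the robot. The lock's opening spans from the front lip to this edge. Left of the chamber (y 83 to 262 mm) a closed bay has the same slope; the hatch slides over it.
- pin_nest (a point): Point on the chamber floor midway between the two steel locating pins, which stand at y = +53 and -53 mm of the cabinet's frame. Pins: 10 mm thick for 7 mm, then tapering to 4 mm at their tops, 15 mm above the floor.
- inner_door (a joint): Inner door behind the chamber: a steel flap in one piece with a lever outside the right wall. rad; 0 = shut on its stop, grows as the lever rises (to 1.0). Hinge axis along the cabinet's y at x 78, z 34 mm of its frame. Starts shut or up to 0.3 rad ajar, stays where left; about 3 N on the lever's plate moves it, at 0 it stops dead; a firm press there is 8 to 15 N.
- lever_plate (a point): Centre of the top face of the lever's black thumb plate, 46 mm (x) by 40 mm (y), level when the door is shut; to be pressed down. It follows an arc of 150 mm radius about the hinge axis.
- lever_home (a point): Where the centre of the thumb plate's top face lies when the inner door is fully shut (fixed to the cabinet; x -55, y -128, z 103 mm of its frame).
- outer_hatch (a joint): Outer door: clear hatch in a metal frame that slides along the cabinet's +y (to the left) in rails on the sloping face. m; 0 = shut, 0.168 = fully open at its stop. About 3 N moves it; it stays where left.
- hatch_grip (a point): Grip point on the hatch's black upright grip, 11 mm below its top. The grip is 14 mm wide (y), 52 mm long up the slope, and stands 39 mm out of the hatch's face, square to it (28 degrees from vertical, leaning to the robot); this point is 28 mm above the hatch's face along that direction.
- transfer_tray: Loose aluminium tray plate, 100 mm (x) by 137 mm (y) by 4 mm, 0.16 kg, with a 13 mm round hole at y = -53 and a 13 by 17 mm slot (long in y) at y = +53 mm; it fits the pins either way round. Origin at the centre of its underside, z up. A low rim (11 mm high) holds the sweets cup in its middle. A bail handle spans it along x on posts 46 mm either side, 61 mm high.
- tray_grip (a point): Middle of the tray's handle: a black bar along the tray's x, 64 mm long, 12 mm wide (y) and 12 mm high, its centre 55 mm above the tray's underside; free height of 33 mm over the cup below its centre.
- sweets_cup: Black cup with four green sweets, 80 x 80 x 18 mm, standing loose inside the tray's rim; origin at the centre of its underside, z up. It rides with the tray.
- kitchen_timer: Bystander: white digital timer lying flat, 62 x 66 x 20 mm, origin under its centre.
- measure_spoon: Bystander: steel measuring spoon, 41 x 116 x 13 mm, origin under its centre.
- wood_stamp: Bystander: turned wooden stamp, 38 mm wide, 55 mm tall, origin under its centre.
- jar_amber: Bystander: small amber screw jar, 38 mm wide, 60 mm tall, origin under its centre.
- nozzle_1: Bystander: steel piping nozzle, cone 26 mm wide, 32 mm tall, origin under its centre.
- clear_pack_3: Bystander: clear pack with a green sweet, 65 x 61 x 35 mm, origin under its centre.
Mind the look-alikes: they are no part of the job. Of the things that look like the sweets_cup, the larger one is meant. There is more than one size of the transfer_tray; the one meant has the size given above.

How it is judged:
By the outcome, as a careful person would: the job done as asked, in the order asked, and still so for the second after the job is handed in, with the robot touching nothing.
It also fails if it takes over 72 s, if anything falls off the work surface, if the arm or the gripper's body presses on something with over 40 N, if the wrist force passes 120 N, or if a joint passes its speed limit or range.

## Working session

There is one attempt and no reset: what is moved stays moved. The work goes in short steps, Python scripts to look and compute and a shell command to move; the robot and the scene stay as the last step left them, time stands still between calls to the robot, and variables do not carry over. Pictures are saved under pics/ and viewed, and the job is handed in when it is done.

```bash
mkdir -p pics; ls; python3 - <<'E'
from rig import *
import cv2
s=observe(); print(s)
for n in("scene","side","wrist"):
    p=get_image(n); print(n,p['shot'],p['fx'],p['fy'],p['cx'],p['cy'],p['D'],p['xyz'],p['rotation'])
    cv2.imwrite(f"pics/a_{n}.png",p['frame'][:,:,::-1])
E
```

```text
pics
{'time_s': 0.0, 'q': array([ 5.25225323e+01,  2.18425067e+01,  7.43864658e+01, -1.12880139e-04,
        8.38591979e+01, -1.23340284e+01]), 'qvel': array([ 0.00085234, -0.0247409 ,  0.00685357, -0.05142812, -0.02152416,
       -0.08414292]), 'joint_efforts': array([ 9.39205347e-05, -4.48434699e+01, -2.31277871e+01, -2.22522572e-04,
        4.66329671e-03, -6.88866794e-05]), 'position': array([0.23348362, 0.49764269, 0.2306875 ]), 'tool_rot': array([[-9.05246866e-01,  4.24884971e-01, -9.34765620e-04],
       [ 4.24885873e-01,  9.05246099e-01, -1.22242211e-03],
       [ 3.26804150e-04, -1.50376249e-03, -9.99998816e-01]]), 'ft_force': array([-1.04340856,  0.12431993, -0.22076247]), 'wrist_torque': array([-0.02725137,  0.01097094,  0.02839487]), 'grip_width': 0.08553177677179999}
scene 1 451.14155279650646 451.14155279650646 316.96922848641844 202.68590601743082 [-0.03355036  0.          0.          0.          0.        ] [-0.16120525  0.9924031   0.80269447] [[-0.85461298 -0.24232759  0.45925373]
 [-0.51926463  0.39721713 -0.75669201]
 [ 0.0009439  -0.88515303 -0.46529906]]
side 2 381.80900133643405 381.80900133643405 320.21680999874576 195.81910492980765 [-0.00584298  0.          0.          0.          0.        ] [ 0.94847919 -1.06633148  0.76036413] [[ 0.91126209  0.23482034 -0.33832057]
 [ 0.41123445 -0.47479711  0.7781092 ]
 [ 0.02208224 -0.84819049 -0.52923083]]
wrist 3 288.91346088494515 288.91346088494515 318.97352131812187 201.59870425194777 [-0.02333612  0.          0.          0.          0.        ] [0.16289513 0.53060819 0.37420475] [[ 0.42450526  0.86325091  0.27311747]
 [ 0.90542392 -0.40417249 -0.12981574]
 [-0.00167699  0.30239455 -0.95318137]]
```

View pics/a_scene.png

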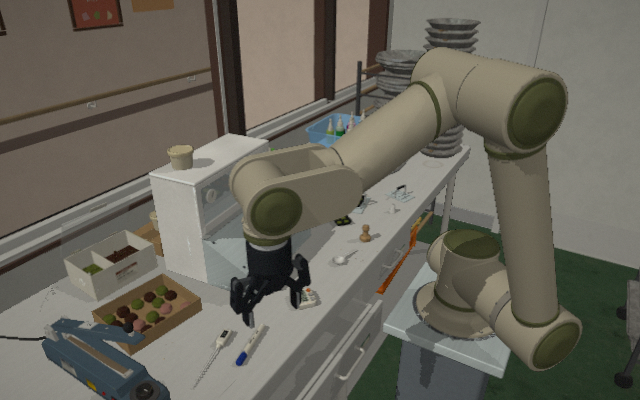

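View pics/a_side.png

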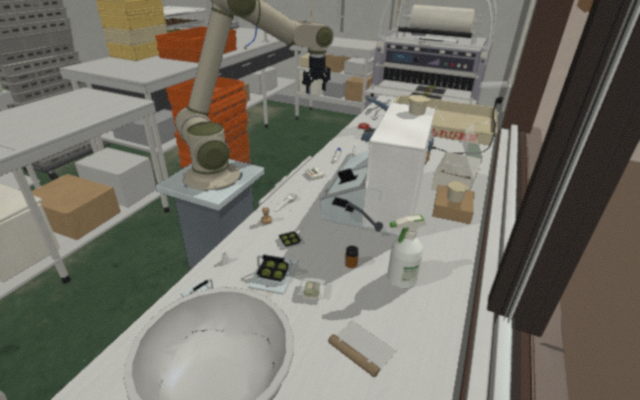

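View pics/a_wrist.png

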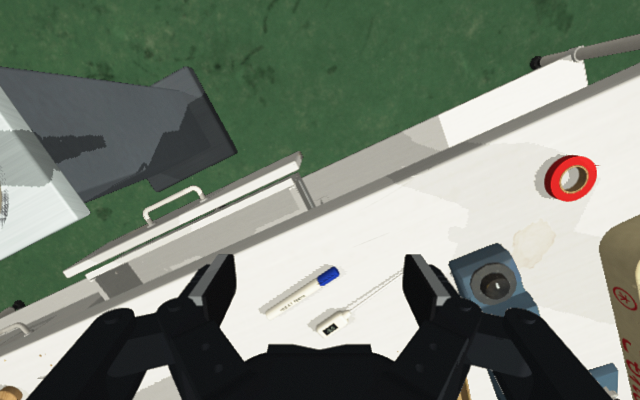

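```bash
cat > h.py <<'E'
import numpy as np, cv2
from rig import *
def K(p): return np.array([[p['fx'],0,p['cx']],[0,p['fy'],p['cy']],[0,0,1.]])
def ray(p,uv):
    n=cv2.undistortPoints(np.array([[uv]],float),K(p),np.array(p['D'],float))[0,0]
    d=np.array(p['rotation'])@np.array([n[0],n[1],1.]); return np.array(p['xyz']),d/np.linalg.norm(d)
def onz(p,uv,z):
    o,d=ray(p,uv); return o+d*(z-o[2])/d[2]
def proj(p,X):
    R=np.array(p['rotation']); X=np.atleast_2d(X).astype(float)
    rv=cv2.Rodrigues(R.T)[0]; t=-R.T@np.array(p['xyz'])
    return cv2.projectPoints(X,rv,t,K(p),np.array(p['D'],float))[0][:,0]
def tri(rays):
    A=np.zeros((3,3));b=np.zeros(3)
    for o,d in rays:
        M=np.eye(3)-np.outer(d,d);A+=M;b+=M@o
    X=np.linalg.solve(A,b)
    return X,[np.linalg.norm((np.eye(3)-np.outer(d,d))@(X-o)) for o,d in rays]
def save(p,name): cv2.imwrite(name,p['frame'][:,:,::-1])
def crop(im,x0,y0,x1,y1,s,name): cv2.imwrite(name,cv2.resize(im[y0:y1,x0:x1],None,fx=s,fy=s,interpolation=cv2.INTER_CUBIC))
E
python3 - <<'E'
from h import *
im=cv2.imread('pics/a_side.png')
crop(im,170,130,440,320,2.9,'pics/b1.png')
im=cv2.imread('pics/a_scene.png')
crop(im,140,120,440,320,2.6,'pics/b2.png')
import pickle
for n in('side','scene'):
    p=get_image(n)
    pickle.dump(p,open(f'pics/{n}.pkl','wb'))
    for t in['dry_cabinet','transfer_tray','sweets_cup','inner_door','outer_hatch','lever_plate','hatch_grip','tray_grip','kitchen_timer','measure_spoon','wood_stamp','jar_amber','nozzle_1','clear_pack_3']:
        print(n,t,[(round(d['confidence'],2),[int(x) for x in d['box']]) for d in silhouettes(t,p)])
E
```

```text
side dry_cabinet [(0.74, [276, 272, 47, 39]), (0.58, [377, 165, 114, 136])]
side transfer_tray [(0.7, [276, 274, 43, 36]), (0.66, [198, 287, 26, 10]), (0.22, [380, 166, 112, 140])]
side sweets_cup [(0.91, [273, 269, 33, 22]), (0.73, [351, 254, 11, 23]), (0.49, [290, 238, 23, 12])]
side inner_door [(0.66, [356, 211, 50, 31])]
side outer_hatch [(0.64, [346, 181, 38, 29]), (0.35, [273, 270, 31, 21])]
side lever_plate [(0.53, [357, 214, 45, 33])]
side hatch_grip [(0.69, [273, 272, 47, 37]), (0.55, [345, 182, 43, 27])]
side tray_grip [(0.86, [274, 272, 44, 33]), (0.51, [196, 287, 33, 20]), (0.42, [379, 165, 116, 137])]
side kitchen_timer [(0.67, [312, 173, 21, 15])]
side measure_spoon [(0.63, [286, 202, 19, 19])]
side wood_stamp [(0.55, [267, 217, 10, 18])]
side jar_amber [(0.63, [350, 255, 10, 25])]
side nozzle_1 [(0.44, [225, 257, 10, 5])]
side clear_pack_3 [(0.79, [310, 288, 27, 23])]
scene dry_cabinet [(0.93, [230, 213, 159, 165])]
scene transfer_tray [(0.62, [398, 194, 27, 13]), (0.45, [359, 204, 18, 19])]
scene sweets_cup [(0.59, [343, 220, 9, 8])]
scene inner_door []
scene outer_hatch [(0.61, [342, 257, 22, 18])]
scene lever_plate []
scene hatch_grip []
scene tray_grip []
scene kitchen_timer [(0.83, [308, 299, 14, 19])]
scene measure_spoon [(0.68, [343, 257, 22, 16])]
scene wood_stamp [(0.72, [229, 214, 162, 162]), (0.69, [365, 235, 16, 16])]
scene jar_amber [(0.18, [230, 211, 160, 161])]
scene nozzle_1 [(0.53, [342, 257, 22, 20])]
scene clear_pack_3 []
```

View pics/b1.png

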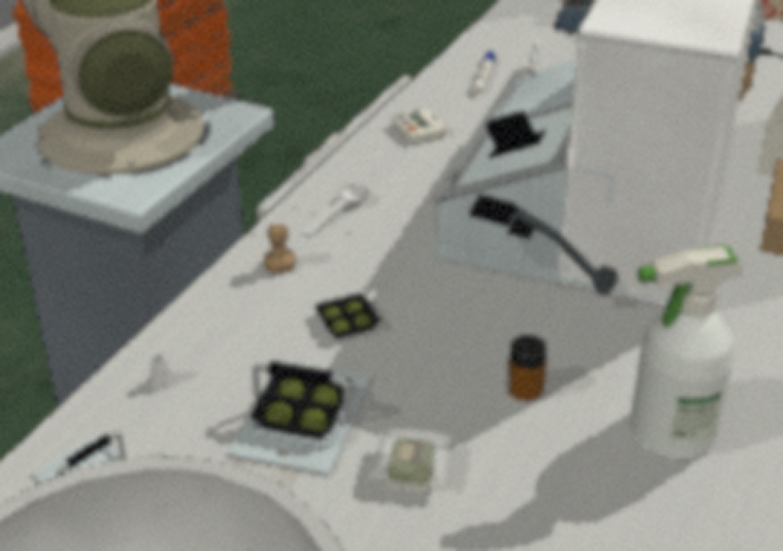

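View pics/b2.png

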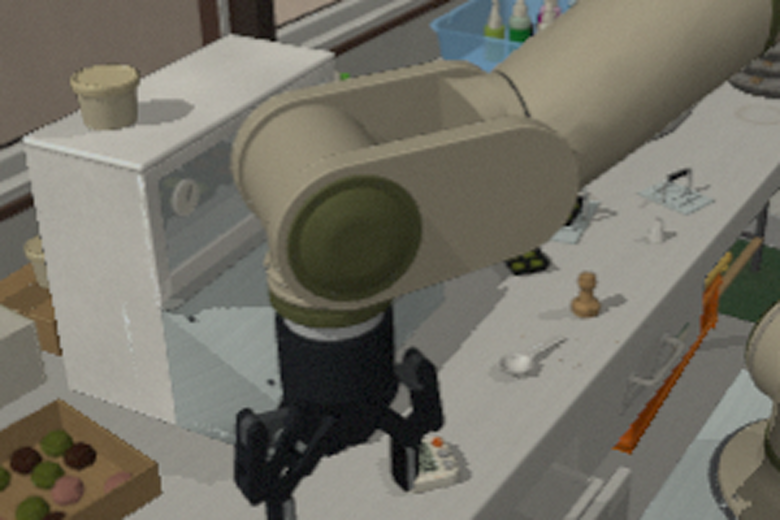

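```bash
python3 - <<'E'
from h import *
import pickle
p=pickle.load(open('pics/side.pkl','rb')); q=pickle.load(open('pics/scene.pkl','rb'))
f=lambda u,v:(u/2.9+170,v/2.9+130)
print('lipbot',onz(p,f(437,253),0),'wallbot',onz(p,f(568,275),0),'liptop',onz(p,f(440,198),.09),'paneltop',onz(p,f(583,42),.32))
print('scene: left top corner', onz(q,(142/2.6+140,168/2.6+120),.32), 'right top', onz(q,(335/2.6+140,60/2.6+120),.32),'left bot',onz(q,(178/2.6+140,425/2.6+120),0))
print('lever',onz(p,f(493,209),.103))
print('tray',onz(p,f(300,400),.01), 'small cup',onz(p,f(348,316),.01), 'handle',onz(p,f(300,375),.055),'tray corners',[onz(p,f(*c),.004) for c in[(230,455),(332,470),(370,376)]])
print('other tray',onz(p,(198,287),.03))
E
```

```text
lipbot [ 0.52134124 -0.0750289   0.        ] wallbot [ 0.67635762 -0.04846503  0.        ] liptop [ 0.53064743 -0.09241548  0.09      ] paneltop [ 0.68292073 -0.1084097   0.32      ]
scene: left top corner [0.62607548 0.28358314 0.32      ] right top [ 0.64605705 -0.0521387   0.32      ] left bot [0.63816755 0.27249973 0.        ]
lever [ 0.60005823 -0.10613387  0.103     ]
tray [ 0.50877186 -0.3746807   0.01      ] small cup [ 0.48891825 -0.23808636  0.01      ] handle [ 0.51781744 -0.38640164  0.055     ] tray corners [array([ 0.48424089, -0.46148614,  0.004     ]), array([ 0.5786015 , -0.43718902,  0.004     ]), array([ 0.5513018 , -0.30776909,  0.004     ])]
other tray [ 0.38107317 -0.53974019  0.03      ]
```

```bash
python3 -m crank '{"slide":[[-0.028,-0.031,-0.014],[-0.056,-0.062,-0.028],[-0.084,-0.093,-0.042],[-0.112,-0.124,-0.056],[-0.14,-0.155,-0.07],[-0.168,-0.186,-0.084],[-0.196,-0.217,-0.098],[-0.224,-0.248,-0.112]],"roll":[-0.055,-0.11,-0.165,-0.22,-0.275,-0.33,-0.385,-0.438],"grip":[0.085,0.085,0.085,0.085,0.085,0.085,0.085,0.085]}'; python3 - <<'E'
from rig import *
s=observe();print(s['q'],s['position'],s['tool_rot'],s['qvel'])
E
```

```text
time_s: 2.45
position: [0.331, 0.1766, 0.3441]
tool_rot: [[-1.0, -0.002, 0.001], [-0.002, 1.0, 0.0], [-0.001, 0.0, -1.0]]
ft_force: [0.6, 0.8, -0.1]
grip_width: 0.0851
[ 9.83503592e+00 -3.74514352e-01  8.43486784e+01  8.05171732e-04
  9.59849659e+01 -8.02651835e+01] [0.33103924 0.17664513 0.3440836 ] [[-9.99998222e-01 -1.75067470e-03  7.00447541e-04]
 [-1.75058012e-03  9.99998459e-01  1.35614207e-04]
 [-7.00683878e-04  1.34387776e-04 -9.99999745e-01]] [-66.20777138 -13.90839245  -8.300451    -0.24149754  21.91005124
 -95.61433456]
```

```bash
python3 -m crank '{"slide":[[-0.01,-0.04,-0.012],[-0.02,-0.08,-0.024],[-0.03,-0.12,-0.036],[-0.04,-0.15,-0.048],[-0.049,-0.178,-0.057],[-0.049,-0.178,-0.057],[-0.049,-0.178,-0.057],[-0.049,-0.178,-0.057]],"roll":[0,0,0,0,0,0,0,0],"grip":[0.085,0.085,0.085,0.085,0.085,0.085,0.085,0.085]}'; python3 - <<'E'
from h import *
import pickle
s=observe();print(s['q'],s['position'])
p=get_image('wrist');save(p,'pics/c.png');pickle.dump(p,open('pics/c.pkl','wb'))
E
```

```text
time_s: 3.25
position: [0.3796, 0.0009, 0.4001]
tool_rot: [[-1.0, -0.0, -0.0], [-0.0, 1.0, 0.0], [0.0, 0.0, -1.0]]
ft_force: [-0.9, 0.0, -0.8]
grip_width: 0.0852
[-1.79100511e+01 -4.76884239e-01  7.56082646e+01  1.11029877e-02
  1.04890483e+02 -1.07908339e+02] [0.37957468 0.00086184 0.40014669]
```

View pics/c.png

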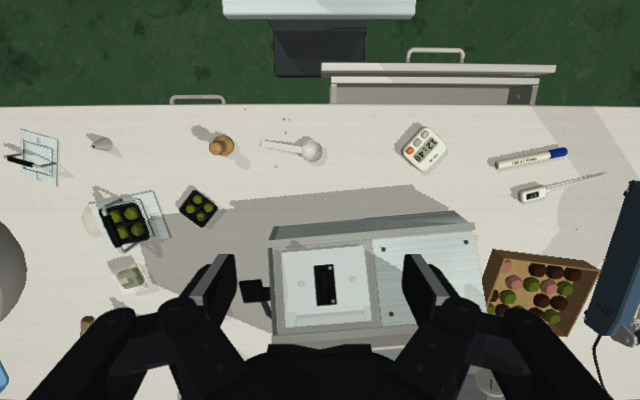

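```bash
python3 - <<'E'
from h import *
im=cv2.imread('pics/c.png')
crop(im,230,180,500,380,2.9,'pics/c1.png')
crop(im,0,110,260,310,3,'pics/c2.png')
E
```

```text
(no output)
```

View pics/c1.png

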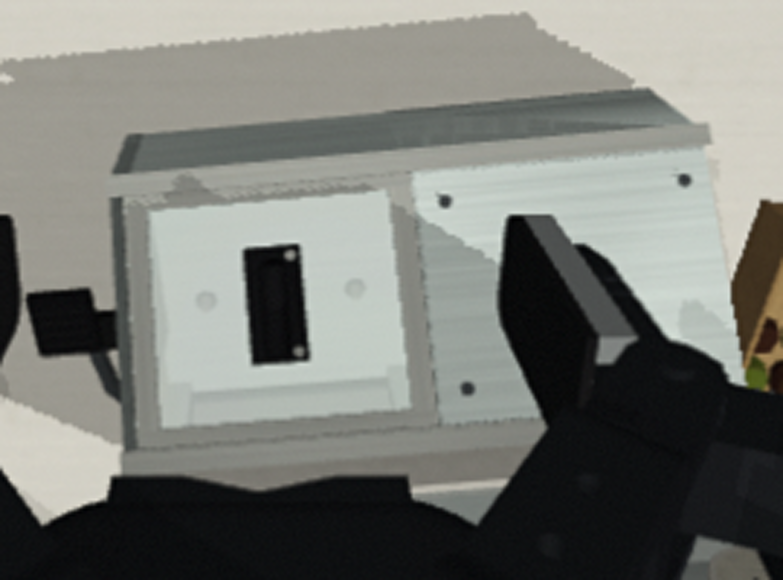

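View pics/c2.png

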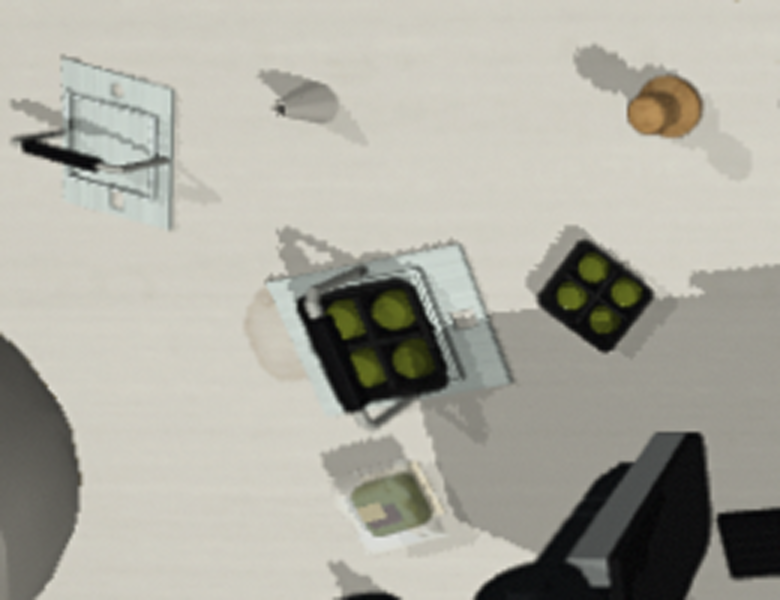

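```bash
cat > cab.py <<'E'
from h import *
import pickle
from scipy.optimize import least_squares
def T(c,P):
    P=np.atleast_2d(P).astype(float)/1000; a=c[2]
    R=np.array([[np.cos(a),-np.sin(a),0],[np.sin(a),np.cos(a),0],[0,0,1]])
    return P@R.T+[c[0],c[1],0]
E
python3 - <<'E'
from cab import *
p=pickle.load(open('pics/c.pkl','rb'));ps=pickle.load(open('pics/side.pkl','rb'));q=pickle.load(open('pics/scene.pkl','rb'))
f=lambda u,v:(u/2.9+230,v/2.9+180)
g=lambda u,v:(u/2.9+170,v/2.9+130)
obs=[(p,(0,-53,37),f(205,300)),(p,(0,53,37),f(355,289)),(p,(-125,-95,0),f(130,137)),(p,(-125,262,0),f(650,88)),
(ps,(-125,-95,0),g(437,253)),(ps,(-125,-95,90),g(440,198)),(ps,(20,-95,320),g(583,42)),(q,(20,262,320),(142/2.6+140,168/2.6+120))]
def res(c): return np.concatenate([proj(pp,T(c,P))[0]-np.array(uv) for pp,P,uv in obs])
r=least_squares(res,[.65,0,0],loss='soft_l1');print(r.x,np.degrees(r.x[2]))
print(res(r.x).reshape(-1,2).round(1))
print('lever home px',proj(p,T(r.x,(-55,-128,103))),'obs',f(62,322), 'side',proj(ps,T(r.x,(-55,-128,103))),g(493,209))
n=np.array([-np.sin(np.radians(28)),0,np.cos(np.radians(28))])
for s in(-60,):
  pass
print('home world',T(r.x,(-55,-128,103)))
for name,P in dict(lipL=(-125,262,90),lipR=(-125,-95,90),peL=(20,262,158),peR=(20,-95,158),open1=(-121,-83,90),open2=(-121,83,90)).items(): print(name,(proj(p,T(r.x,P))[0]-[230,180])*2.9)
E
```

```text
[0.64085941 0.01755234 0.10037616] 5.751130047465189
[[ 0.6  4.3]
 [ 0.9  3.6]
 [-0.3 -1.2]
 [-2.7 -0.9]
 [-0.5  2.5]
 [-0.9 -0.8]
 [-0.6 -5.1]
 [-1.5 -1.2]]
lever home px [[253.43016929 286.49638532]] obs (251.3793103448276, 291.0344827586207) side [[338.60001115 203.40251101]] (340.0, 202.0689655172414)
home world [[ 0.59896284 -0.1153148   0.103     ]]
lipL [708.57688908 135.58478847]
lipR [107.14492279 191.19551977]
peL [751.90073146 417.81378579]
peR [126.3633218  471.03202892]
open1 [127.9828424  195.43196161]
open2 [405.34587042 170.15620438]
```

```bash
python3 -m crank '{"slide":[[0,0,-0.05],[0,0,-0.1],[0,0,-0.15],[0,0,-0.2],[0,0,-0.25],[0,0,-0.3],[0,0,-0.35],[0,0,-0.4]],"roll":[0,0,0,0,0,0,0,0],"grip":[0.085,0.085,0.085,0.085,0.085,0.085,0.085,0.085]}'; python3 - <<'E'
from rig import *
s=observe();print(s['q'],s['position'],s['tool_rot'],s['qvel'])
E
```

```text
time_s: 4.1
position: [0.3479, 0.0007, 0.6857]
tool_rot: [[-1.0, -0.001, 0.016], [-0.001, 1.0, -0.001], [-0.016, -0.001, -1.0]]
ft_force: [0.2, -0.1, 0.4]
grip_width: 0.085
[ -19.82725558    9.96399878   12.69249918    0.64749604  156.48079412
 -109.2669246 ] [0.34785096 0.00071779 0.68568335] [[-9.99877010e-01 -6.09687609e-04  1.56714418e-02]
 [-6.23189547e-04  9.99999439e-01 -8.56694271e-04]
 [-1.56709107e-02 -8.66355185e-04 -9.99876828e-01]] [-6.02294173 -9.41032899 -2.1404363   0.15899453  7.31911263 -5.56933802]
```

```bash
python3 -m crank '{"slide":[[0,0,0.01],[0,0,0.02],[0,0,0.03],[0,0,0.04],[0,0,0.05],[0,0,0.06],[0,0,0.06],[0,0,0.06]],"roll":[0,0,0,0,0,0,0,0],"grip":[0.085,0.085,0.085,0.085,0.085,0.085,0.085,0.085]}'; python3 - <<'E'
from rig import *
s=observe();print(s['q'],s['position'],s['tool_rot'],s['qvel'])
E
```

```text
time_s: 4.9
position: [0.3484, 0.0006, 0.6264]
tool_rot: [[-1.0, 0.0, 0.017], [0.0, 1.0, -0.001], [-0.017, -0.001, -1.0]]
ft_force: [0.1, -0.1, 0.4]
grip_width: 0.0849
[ -19.80481331    3.14917631   33.98806158    0.40978112  141.92506449
 -109.46260188] [3.48432875e-01 6.17260709e-04 6.26396909e-01] [[-9.99857476e-01  3.18197837e-04  1.68797598e-02]
 [ 2.94762211e-04  9.99998989e-01 -1.39085596e-03]
 [-1.68801853e-02 -1.38568221e-03 -9.99856559e-01]] [-0.15317824  0.79094222 -0.55856463  0.06113984  0.19170063  0.01126129]
```

```bash
cat > fk.py <<'E'
import numpy as np
D=[([52.5225,21.8425,74.3865,0,83.8592],[.23348,.49764,.23069]),
([9.83504,-.37451,84.34868,0,95.98497],[.33104,.17665,.34408]),
([-17.91005,-.47688,75.60826,0,104.89048],[.37957,.00086,.40015]),
([-19.82726,9.964,12.6925,.647,156.48079],[.34785,.00072,.68568]),
([-19.80481,3.14918,33.98806,.41,141.92506],[.34843,.00062,.62640])]
lat=.1176
def rows(q):
    a,b,c=np.radians([q[1],q[1]+q[2],q[1]+q[2]+q[4]])
    s,co=np.sin,np.cos
    return [[1,0,s(a),s(b),co(b),s(c)],[0,1,co(a),co(b),-s(b),co(c)]]
E
python3 - <<'E'
from fk import *
A=[];b=[]
for q,p in D:
    r=np.sqrt(p[0]**2+p[1]**2-lat**2); A+=rows(q); b+=[r,p[2]]
    print(np.degrees(np.arctan2(p[1],p[0]))-q[0], np.hypot(p[0],p[1])*np.sin(np.radians(np.degrees(np.arctan2(p[1],p[0]))-q[0])))
A=np.array(A);b=np.array(b)
for drop in([],[4],[0],[0,4]):
  for Lt in(.2,.25,.3):
    k=[i for i in range(5) if i not in drop]
    x,res,rk,sv=np.linalg.lstsq(A[:,k],b-A[:,5]*Lt,rcond=None); print(drop,Lt,x.round(4),np.abs(A[:,k]@x+A[:,5]*Lt-b).max().round(4))
E
```

```text
12.342727612755134 0.11750103552019771
18.250291509022073 0.11750824473612888
18.039866070988044 0.11754503035169873
19.945853940882756 0.11866300502801952
19.906762603982433 0.11863730310896775
[] 0.2 [5.000e-04 7.330e-02 5.376e-01 3.501e-01 1.041e-01] 0.0003
[] 0.25 [2.000e-04 1.228e-01 5.374e-01 3.505e-01 1.035e-01] 0.0001
[] 0.3 [-1.000e-04  1.723e-01  5.371e-01  3.509e-01  1.028e-01] 0.0001
[4] 0.2 [0.0478 0.0506 0.4766 0.3513] 0.0587
[4] 0.25 [0.0472 0.1002 0.4768 0.3517] 0.0584
[4] 0.3 [0.0465 0.1498 0.477  0.3521] 0.0581
[0] 0.2 [0.0728 0.5382 0.3504 0.1044] 0.0004
[0] 0.25 [0.1226 0.5376 0.3506 0.1035] 0.0001
[0] 0.3 [0.1725 0.537  0.3508 0.1027] 0.0001
[0, 4] 0.2 [-0.0172  0.5301  0.3898] 0.0825
[0, 4] 0.25 [0.0334 0.5296 0.3897] 0.0818
[0, 4] 0.3 [0.084  0.529  0.3896] 0.0812
```

```bash
python3 - <<'E'
from h import *
import pickle
p=get_image('wrist');save(p,'pics/d.png');pickle.dump(p,open('pics/d.pkl','wb'))
im=cv2.imread('pics/d.png')
crop(im,240,190,440,340,4,'pics/d1.png')
crop(im,100,150,260,270,5,'pics/d2.png')
E
```

```text
(no output)
```

View pics/d1.png

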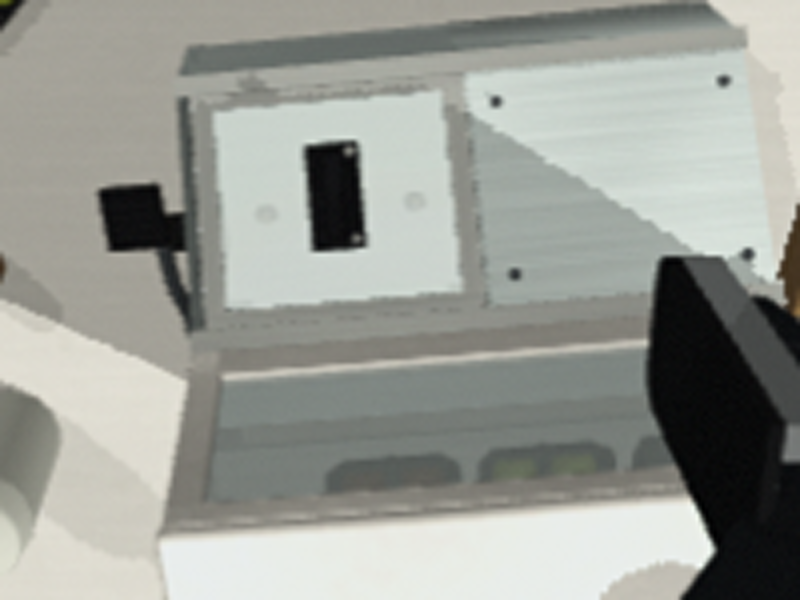

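View pics/d.png

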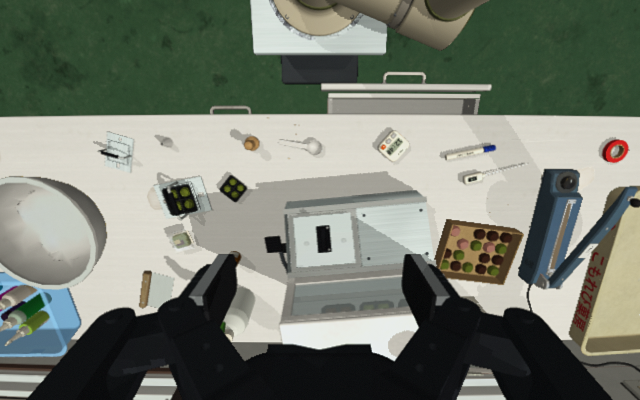

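View pics/d2.png

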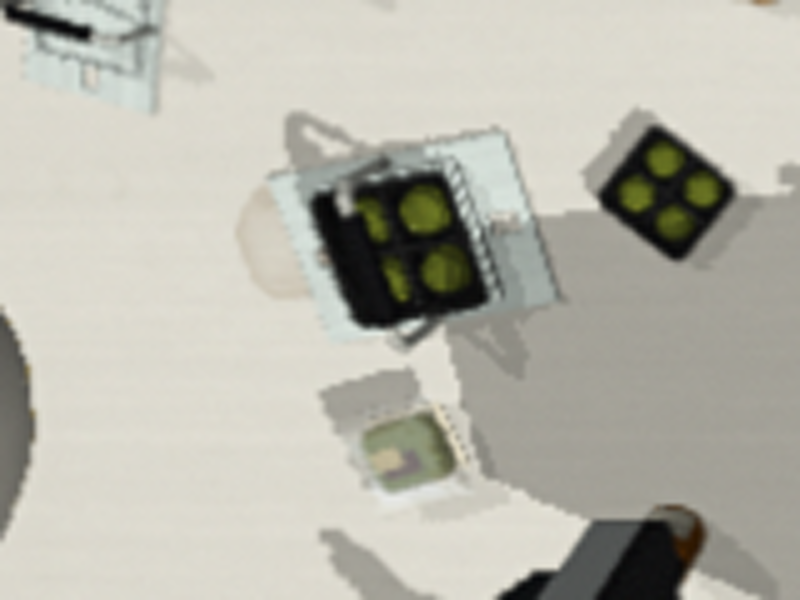

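```bash
python3 - <<'E'
from cab import *
p=pickle.load(open('pics/c.pkl','rb'));ps=pickle.load(open('pics/side.pkl','rb'));q=pickle.load(open('pics/scene.pkl','rb'));d=pickle.load(open('pics/d.pkl','rb'))
f=lambda u,v:(u/2.9+230,v/2.9+180)
g=lambda u,v:(u/2.9+170,v/2.9+130)
h=lambda u,v:(u/4+240,v/4+190)
obs=[(p,(0,-53,33),f(205,300)),(p,(0,53,33),f(355,289)),(d,(0,-53,33),h(266,214)),(d,(0,53,33),h(414,201)),(p,(-125,-95,0),f(130,137)),(p,(-125,262,0),f(650,88)),
(ps,(-125,-95,0),g(437,253)),(d,(20,-95,320),h(162,535)),(ps,(20,-95,320),g(583,42)),(q,(20,262,320),(142/2.6+140,168/2.6+120)),
(d,(-125,-95,0),h(182,75)),(d,(-125,262,0),h(705,3)),(d,(-125,-95,90),h(178,98)),(d,(-125,262,90),h(745,47)),(p,(-125,-95,90),f(112,190)),(p,(-125,262,90),f(708,140))]
def res(c): return np.concatenate([proj(pp,T(c,P))[0]-np.array(uv) for pp,P,uv in obs])
r=least_squares(res,[.65,0,0],loss='soft_l1');print(r.x,np.degrees(r.x[2]))
print(res(r.x).reshape(-1,2).round(1).tolist())
c=r.x
# lever angle
def plate(phi):
    # hinge (78,34), home (-133,69) rel ; rise
    x,z=-133,69; cc,s=np.cos(phi),np.sin(phi)
    return (78+x*cc+z*s, -128, 34+z*cc-x*s)
for name,pp,uv in(('c',p,f(62,322)),('d',d,h(134,217)),('side',ps,g(493,209))):
    for phi in(0,.1,.2,.3): print(name,phi,proj(pp,T(c,plate(phi)))[0].round(1),np.round(uv,1))
# tray corners & handle
f2=lambda u,v:(u/3+0,v/3+110)
h2=lambda u,v:(u/5+100,v/5+150)
for nm,pp,cs in(('c',p,[f2(266,283),f2(460,243),f2(513,382)]),('d',d,[h2(268,176),h2(504,130),h2(564,300)])):
    W=[onz(pp,u,.004) for u in cs]; print(nm,np.round(W,4).tolist(),np.linalg.norm(W[0]-W[1]),np.linalg.norm(W[1]-W[2]),np.arctan2(*(W[1]-W[0])[[1,0]])-np.pi/2, (W[0]+W[2])/2)
X,e=tri([ray(p,f2(333,350)),ray(d,h2(355,245)),ray(ps,g(300,375))]);print('handle',X,e)
X,e=tri([ray(p,f2(333,350)),ray(d,h2(355,245))]);print('handle2',X,e)
E
```

```text
[0.64089709 0.01736806 0.09137277] 5.235274040837845
[[0.6, 3.0], [0.6, 2.7], [0.2, 1.8], [0.6, 2.0], [0.1, -1.6], [-2.3, 0.2], [-0.6, 2.3], [-0.7, 1.4], [-0.9, -5.1], [-2.1, -1.5], [2.1, -7.5], [-0.8, -0.6], [-0.6, -1.9], [0.5, -1.4], [-1.2, -0.1], [0.7, -0.3]]
c 0 [253.5 285.9] [251.4 291. ]
c 0.1 [252.6 294. ] [251.4 291. ]
c 0.2 [251.9 302.7] [251.4 291. ]
c 0.3 [251.4 311.8] [251.4 291. ]
d 0 [274. 241.] [273.5 244.2]
d 0.1 [273.7 246. ] [273.5 244.2]
d 0.2 [273.5 251.5] [273.5 244.2]
d 0.3 [273.4 257.3] [273.5 244.2]
side 0 [338.3 203.3] [340.  202.1]
side 0.1 [340.8 200.3] [340.  202.1]
side 0.2 [343.7 197.6] [340.  202.1]
side 0.3 [347.  195.1] [340.  202.1]
c [[0.4785, -0.4591, 0.004], [0.4511, -0.3227, 0.004], [0.5497, -0.3032, 0.004]] 0.1391203007601934 0.10058838958512788 0.1989367864689866 [ 0.51413539 -0.38112487  0.004     ]
d [[0.4774, -0.4577, 0.004], [0.4515, -0.3226, 0.004], [0.5502, -0.3012, 0.004]] 0.13758450264613745 0.10091674709052431 0.18895126539342333 [ 0.51376111 -0.37943732  0.004     ]
handle [ 0.50810522 -0.38641838  0.05067782] [np.float64(0.0013030348674981053), np.float64(0.006913816386884221), np.float64(0.008215476138806901)]
handle2 [ 0.5067962  -0.39248048  0.04481077] [np.float64(0.0027371382559648657), np.float64(0.0027371382559649472)]
```

```bash
python3 - <<'E'
from cab import *
p=pickle.load(open('pics/c.pkl','rb'));ps=pickle.load(open('pics/side.pkl','rb'));q=pickle.load(open('pics/scene.pkl','rb'));d=pickle.load(open('pics/d.pkl','rb'))
f=lambda u,v:(u/2.9+230,v/2.9+180)
g=lambda u,v:(u/2.9+170,v/2.9+130)
h=lambda u,v:(u/4+240,v/4+190)
for pp,ff,a,b,z in((p,f,(205,300),(355,289),.033),(d,h,(266,214),(414,201),.033),(p,f,(130,137),(650,88),0),(d,h,(186,48),(705,3),0),(d,h,(178,98),(745,47),.09),(p,f,(112,190),(708,140),.09)):
    A=onz(pp,ff(*a),z);B=onz(pp,ff(*b),z);print(A,B,np.linalg.norm(A-B),np.arctan2(-(B-A)[0],(B-A)[1]))
E
```

```text
[ 0.63870751 -0.03659302  0.033     ] [0.6297743 0.0686792 0.033    ] 0.10565057609238598 0.0846553303011364
[ 0.64000698 -0.03586065  0.033     ] [0.62976756 0.06837094 0.033     ] 0.10473332485807582 0.09792302680373084
[ 0.52859076 -0.08904726  0.        ] [0.49212805 0.27141861 0.        ] 0.36230536406892655 0.10081150149578548
[ 0.52745373 -0.09190472  0.        ] [4.94233069e-01 2.69398295e-01 1.11022302e-16] 0.3628270669531045 0.0916890114734295
[ 0.53027434 -0.08728252  0.09      ] [0.4961698  0.26594897 0.09      ] 0.3548740686134622 0.0962517609439779
[ 0.52521417 -0.08654627  0.09      ] [0.49304156 0.26582951 0.09      ] 0.3538414385463384 0.09104955881477635
```

```bash
python3 -m crank '{"slide":[[-0.034,0.025,0.019],[-0.068,0.05,0.038],[-0.102,0.075,0.057],[-0.136,0.1,0.076],[-0.17,0.125,0.095],[-0.204,0.15,0.114],[-0.236,0.173,0.13],[-0.236,0.173,0.13]],"roll":[-0.02,-0.04,-0.06,-0.08,-0.094,-0.094,-0.094,-0.094],"grip":[0.085,0.085,0.085,0.085,0.085,0.085,0.085,0.085]}'; python3 - <<'E'
from rig import *
s=observe();print(s['q'],s['position'],s['tool_rot'],s['qvel'])
E
```

```text
time_s: 5.75
position: [0.5911, 0.1752, 0.4918]
tool_rot: [[-0.995, -0.095, 0.004], [-0.095, 0.995, -0.001], [-0.004, -0.001, -1.0]]
ft_force: [-0.1, -0.8, -1.5]
grip_width: 0.0849
[ 5.55085945e+00  3.07101979e+01  1.74164799e+01 -7.41981620e-02
  1.31655954e+02 -8.99736878e+01] [0.59105647 0.1752451  0.49183777] [[-9.95430374e-01 -9.54117432e-02  3.86915921e-03]
 [-9.54147363e-02  9.95437428e-01 -5.96094015e-04]
 [-3.79463152e-03 -9.62544894e-04 -9.99992337e-01]] [-2.03748552 -6.01059533  1.84238535 -0.56815642  0.43976314 -1.63720915]
```

```bash
python3 -m crank '{"slide":[[-0.7,0,-0.7],[-0.7,0,-0.7],[-0.7,0,-0.7],[-0.7,0,-0.7],[-0.7,0,-0.7],[-0.7,0,-0.7],[-0.7,0,-0.7],[-0.7,0,-0.7]],"roll":[0,0,0,0,0,0,0,0],"grip":[0.085,0.085,0.085,0.085,0.085,0.085,0.085,0.085]}'; python3 - <<'E'
from rig import *
s=observe();print(s['q'],s['position'],s['tool_rot'],s['qvel'])
E
```

```text
time_s: 6.55
position: [0.6069, 0.1402, 0.5076]
tool_rot: [[-0.995, -0.093, 0.037], [-0.093, 0.996, 0.005], [-0.037, 0.002, -0.999]]
ft_force: [0.3, 0.9, 0.1]
grip_width: 0.0851
[  2.04106112  31.75870226  12.71495572   0.31899362 133.3945793
 -93.07330053] [0.60692716 0.14024684 0.50762289] [[-0.99497167 -0.09306317  0.03702198]
 [-0.09292769  0.99565839  0.00536751]
 [-0.03736076  0.00190015 -0.99930004]] [-2.77503446  0.21603899  0.18630492  0.08695555 -0.08271572 -2.69752518]
```

```bash
python3 -m crank '{"slide":[[0.01,-0.04,0],[0.01,-0.08,0],[0,-0.085,0],[-0.5,-0.085,-0.5],[-0.5,-0.085,-0.5],[-0.7,-0.085,-0.5],[-0.7,-0.085,-0.2],[-0.7,-0.085,-0.1]],"roll":[0,0,0,0,0,0,0,0],"grip":[0.085,0.085,0.085,0.085,0.085,0.085,0.085,0.085]}'; python3 - <<'E'
from rig import *
s=observe();print(s['q'],s['position'],s['tool_rot'],s['qvel'])
E
```

```text
time_s: 7.35
position: [0.6603, 0.0608, 0.4728]
tool_rot: [[-0.994, -0.094, 0.06], [-0.093, 0.996, 0.007], [-0.06, 0.002, -0.998]]
ft_force: [0.8, 0.5, -0.6]
grip_width: 0.0852
[ -5.23216155  34.99118314  12.74025862   0.92893775 128.898528
 -99.99618017] [0.66028468 0.06078986 0.47280909] [[-0.99382208 -0.09361069  0.05962137]
 [-0.0933463   0.99560759  0.00721046]
 [-0.06003447  0.00160048 -0.99819502]] [  3.13334426  18.80708136   0.53549669  -0.53334607 -17.36609048
   2.52598226]
```

```bash
cat > st.py <<'E'
from rig import *
import numpy as np
s=observe();R=s['tool_rot'];p=s['position'];z=R[:,2]
lean=np.arcsin(np.hypot(z[0],z[1]))
w=p-.25*z-np.array([0,0,.1228])
print('t',s['time_s'],'p',p.round(4),'q',s['q'].round(1),'lean',lean.round(4),np.degrees(lean).round(1),'az',np.degrees(np.arctan2(z[1],z[0])).round(2),'tooly',R[:,1].round(4),'qv',np.abs(s['qvel']).max().round(1),'F',s['ft_force'].round(1))
print('push',(R.T@(w/np.linalg.norm(w))*.8).round(2), 'w',w.round(3))
E
python3 st.py; python3 -m crank '{"slide":[[-0.6,0,-0.52],[-0.6,0,-0.52],[-0.6,0,-0.52],[-0.6,0,-0.52],[-0.6,0,-0.52],[-0.6,0,-0.52],[-0.6,0,-0.52],[-0.6,0,-0.52]],"roll":[0,0,0,0,0,0,0,0],"grip":[0.085,0.085,0.085,0.085,0.085,0.085,0.085,0.085]}' >/dev/null; python3 st.py
```

```text
t 7.35 p [0.6603 0.0608 0.4728] q [  -5.2   35.    12.7    0.9  128.9 -100. ] lean 0.0601 3.4 az 6.9 tooly [-0.0936  0.9956  0.0016] qv 18.8 F [ 0.8  0.5 -0.6]
push [-0.62 -0.   -0.51] w [0.645 0.059 0.6  ]
t 8.15 p [0.6606 0.0606 0.4798] q [ -5.4  34.4  12.7   1.3 128.1 -99.9] lean 0.085 4.9 az 6.61 tooly [-0.0931  0.9957  0.0019] qv 0.1 F [-0.1  0.3  0.2]
push [-0.63 -0.   -0.5 ] w [0.64  0.058 0.606]
```

```bash
python3 -m crank '{"slide":[[-0.7,0,-0.35],[-0.7,0,-0.35],[-0.7,0,-0.35],[-0.7,0,-0.35],[-0.7,0,-0.35],[-0.7,0,-0.35],[-0.7,0,-0.35],[-0.7,0,-0.4]],"roll":[0,0,0,0,0,0,0,0],"grip":[0.085,0.085,0.085,0.085,0.085,0.085,0.085,0.085]}' >/dev/null; python3 st.py
```

```text
t 8.95 p [0.701  0.0646 0.4426] q [ -4.8  37.7  12.8   1.5 123.2 -99.3] lean 0.1119 6.4 az 6.38 tooly [-0.0932  0.9956  0.002 ] qv 1.1 F [-0.5 -0.1 -0.5]
push [-0.67 -0.   -0.44] w [0.673 0.062 0.568]
```

```bash
python3 -m crank '{"slide":[[-0.7,0,-0.4],[-0.7,0,-0.4],[-0.7,0,-0.4],[-0.7,0,-0.4],[-0.7,0,-0.4],[-0.7,0,-0.4],[-0.7,0,-0.4],[-0.7,0,-0.4]],"roll":[0,0,0,0,0,0,0,0],"grip":[0.085,0.085,0.085,0.085,0.085,0.085,0.085,0.085]}' >/dev/null; python3 st.py;  python3 -m crank '{"slide":[[-0.7,0,-0.38],[-0.7,0,-0.38],[-0.7,0,-0.38],[-0.7,0,-0.38],[-0.7,0,-0.38],[-0.7,0,-0.38],[-0.7,0,-0.38],[-0.7,0,-0.38]],"roll":[0,0,0,0,0,0,0,0],"grip":[0.085,0.085,0.085,0.085,0.085,0.085,0.085,0.085]}' >/dev/null; python3 st.py
```

```text
t 9.75 p [0.7186 0.0664 0.4314] q [ -4.6  38.8  12.7   1.7 120.5 -99. ] lean 0.1413 8.1 az 6.1 tooly [-0.0931  0.9957  0.0019] qv 1.0 F [-0.5 -0.1 -0.2]
push [-0.69 -0.   -0.41] w [0.684 0.063 0.556]
t 10.55 p [0.7322 0.0677 0.4249] q [ -4.5  39.4  12.7   2.  118.2 -98.8] lean 0.1708 9.8 az 5.98 tooly [-0.0931  0.9957  0.0019] qv 0.7 F [-0.   0.2 -0. ]
push [-0.7  -0.   -0.38] w [0.69  0.063 0.548]
```

```bash
python3 -m crank '{"slide":[[-0.7,0,-0.36],[-0.7,0,-0.36],[-0.7,0,-0.36],[-0.7,0,-0.36],[-0.7,0,-0.36],[-0.7,0,-0.36],[-0.7,0,-0.36],[-0.7,0,-0.36]],"roll":[0,0,0,0,0,0,0,0],"grip":[0.085,0.085,0.085,0.085,0.085,0.085,0.085,0.085]}' >/dev/null; python3 st.py;  python3 -m crank '{"slide":[[-0.7,0,-0.34],[-0.7,0,-0.34],[-0.7,0,-0.34],[-0.7,0,-0.34],[-0.7,0,-0.34],[-0.7,0,-0.34],[-0.7,0,-0.34],[-0.7,0,-0.34]],"roll":[0,0,0,0,0,0,0,0],"grip":[0.085,0.085,0.085,0.085,0.085,0.085,0.085,0.085]}' >/dev/null; python3 st.py;python3 -m crank '{"slide":[[-0.7,0,-0.31],[-0.7,0,-0.31],[-0.7,0,-0.31],[-0.7,0,-0.31],[-0.7,0,-0.31],[-0.7,0,-0.31],[-0.7,0,-0.31],[-0.7,0,-0.31]],"roll":[0,0,0,0,0,0,0,0],"grip":[0.085,0.085,0.085,0.085,0.085,0.085,0.085,0.085]}' >/dev/null; python3 st.py
```

```text
t 11.35 p [0.7429 0.0688 0.4222] q [ -4.5  39.8  12.7   2.3 116.1 -98.6] lean 0.2007 11.5 az 5.87 tooly [-0.0931  0.9957  0.0019] qv 0.4 F [ 0.2 -0.8  0.2]
push [-0.72 -0.   -0.36] w [0.693 0.064 0.544]
t 12.15 p [0.7517 0.0697 0.4224] q [ -4.5  39.9  12.7   2.6 114.3 -98.5] lean 0.2311 13.2 az 5.8 tooly [-0.0931  0.9957  0.0019] qv 0.3 F [-0.   0.2  0.2]
push [-0.73 -0.   -0.33] w [0.695 0.064 0.543]
t 12.95 p [0.761  0.0705 0.4222] q [ -4.4  40.1  12.7   2.8 112.4 -98.4] lean 0.2619 15.0 az 5.74 tooly [-0.0931  0.9957  0.0019] qv 0.3 F [-0.1 -0.2 -0.2]
push [-0.74 -0.   -0.31] w [0.697 0.064 0.541]
```

```bash
python3 -m crank '{"slide":[[-0.7,0,-0.28],[-0.7,0,-0.28],[-0.7,0,-0.28],[-0.7,0,-0.28],[-0.7,0,-0.28],[-0.7,0,-0.28],[-0.7,0,-0.28],[-0.7,0,-0.28]],"roll":[0,0,0,0,0,0,0,0],"grip":[0.085,0.085,0.085,0.085,0.085,0.085,0.085,0.085]}' >/dev/null; python3 st.py;  python3 -m crank '{"slide":[[-0.7,0,-0.26],[-0.7,0,-0.26],[-0.7,0,-0.26],[-0.7,0,-0.26],[-0.7,0,-0.26],[-0.7,0,-0.26],[-0.7,0,-0.26],[-0.7,0,-0.26]],"roll":[0,0,0,0,0,0,0,0],"grip":[0.085,0.085,0.085,0.085,0.085,0.085,0.085,0.085]}' >/dev/null; python3 st.py;python3 -m crank '{"slide":[[-0.7,0,-0.24],[-0.7,0,-0.24],[-0.7,0,-0.24],[-0.7,0,-0.24],[-0.7,0,-0.24],[-0.7,0,-0.24],[-0.7,0,-0.24],[-0.7,0,-0.24]],"roll":[0,0,0,0,0,0,0,0],"grip":[0.085,0.085,0.085,0.085,0.085,0.085,0.085,0.085]}' >/dev/null; python3 st.py
python3 -m crank '{"slide":[[-0.7,0,-0.22],[-0.7,0,-0.22],[-0.7,0,-0.22],[-0.7,0,-0.22],[-0.7,0,-0.22],[-0.7,0,-0.22],[-0.7,0,-0.22],[-0.7,0,-0.22]],"roll":[0,0,0,0,0,0,0,0],"grip":[0.085,0.085,0.085,0.085,0.085,0.085,0.085,0.085]}' >/dev/null; python3 st.py
```

```text
t 13.75 p [0.7707 0.0715 0.4218] q [ -4.4  40.3  12.7   3.1 110.4 -98.2] lean 0.2933 16.8 az 5.69 tooly [-0.0931  0.9957  0.0018] qv 0.3 F [0.2 0.3 0.6]
push [-0.75 -0.   -0.28] w [0.699 0.064 0.538]
t 14.55 p [0.7789 0.0723 0.4237] q [ -4.4  40.4  12.7   3.4 108.5 -98.1] lean 0.3251 18.6 az 5.66 tooly [-0.0931  0.9957  0.0019] qv 0.2 F [ 0.5  0.1 -0. ]
push [-0.76 -0.   -0.26] w [0.699 0.064 0.538]
t 15.35 p [0.7861 0.073  0.4273] q [ -4.4  40.3  12.7   3.7 106.8 -98.1] lean 0.3571 20.5 az 5.63 tooly [-0.0931  0.9957  0.0019] qv 0.1 F [-0.3 -0.5 -0.2]
push [-0.76  0.   -0.23] w [0.699 0.064 0.539]
t 16.15 p [0.7924 0.0735 0.4321] q [ -4.4  40.1  12.7   3.9 105.1 -98. ] lean 0.3894 22.3 az 5.61 tooly [-0.0931  0.9957  0.0019] qv 0.2 F [ 0.4 -0.1  0.9]
push [-0.77  0.   -0.21] w [0.698 0.064 0.541]
```

```bash
python3 -m crank '{"slide":[[-0.7,0,-0.18],[-0.7,0,-0.18],[-0.7,0,-0.18],[-0.7,0,-0.18],[-0.7,0,-0.18],[-0.7,0,-0.18],[-0.7,0,-0.18],[-0.7,0,-0.18]],"roll":[0,0,0,0,0,0,0,0],"grip":[0.085,0.085,0.085,0.085,0.085,0.085,0.085,0.085]}' >/dev/null; python3 st.py;  python3 -m crank '{"slide":[[-0.7,0,-0.16],[-0.7,0,-0.16],[-0.7,0,-0.16],[-0.7,0,-0.16],[-0.7,0,-0.16],[-0.7,0,-0.16],[-0.7,0,-0.16],[-0.7,0,-0.16]],"roll":[0,0,0,0,0,0,0,0],"grip":[0.085,0.085,0.085,0.085,0.085,0.085,0.085,0.085]}' >/dev/null; python3 st.py;python3 -m crank '{"slide":[[-0.7,0,-0.14],[-0.7,0,-0.14],[-0.7,0,-0.14],[-0.7,0,-0.14],[-0.7,0,-0.14],[-0.7,0,-0.14],[-0.7,0,-0.14],[-0.7,0,-0.14]],"roll":[0,0,0,0,0,0,0,0],"grip":[0.085,0.085,0.085,0.085,0.085,0.085,0.085,0.085]}' >/dev/null; python3 st.py
```

```text
t 16.95 p [0.8024 0.0745 0.4325] q [ -4.4  40.4  12.7   4.2 103.  -97.9] lean 0.4222 24.2 az 5.58 tooly [-0.0932  0.9956  0.0019] qv 0.2 F [-0.8  0.2  0.3]
push [-0.78 -0.   -0.18] w [0.7   0.065 0.538]
t 17.75 p [0.8108 0.0752 0.4351] q [ -4.4  40.5  12.7   4.4 101.  -97.9] lean 0.4551 26.1 az 5.56 tooly [-0.0931  0.9957  0.0019] qv 0.2 F [ 0.2 -0.6 -0.6]
push [-0.78  0.   -0.16] w [0.701 0.065 0.537]
t 18.55 p [0.8181 0.0759 0.4393] q [ -4.4  40.4  12.7   4.7  99.2 -97.8] lean 0.4881 28.0 az 5.54 tooly [-0.0931  0.9957  0.0019] qv 0.1 F [ 1.1 -0.  -0. ]
push [-0.79  0.   -0.13] w [0.701 0.065 0.537]
```

```bash
cat > go.py <<'E'
import sys,json
from rig import *
import numpy as np
s=observe();R=s['tool_rot'];p=s['position']
for a in sys.argv[1:]:
    w=np.array([float(v) for v in a.split(',')]); print(a,(R.T@(w-p)).round(4).tolist(),'d',np.linalg.norm(w-p).round(3)); 
E
python3 go.py .60,-.08,.42 .597,-.12,.2
```

```text
.60,-.08,.42 [0.2135, -0.135, -0.0919] d 0.269
.597,-.12,.2 [0.3226, -0.1749, 0.0992] d 0.38
```

```bash
python3 -m crank '{"slide":[[0.036,-0.022,-0.015],[0.072,-0.045,-0.031],[0.107,-0.067,-0.046],[0.142,-0.09,-0.061],[0.178,-0.112,-0.077],[0.214,-0.135,-0.092],[0.236,-0.143,-0.054],[0.258,-0.151,-0.016]],"roll":[0,0,0,0,0,0,0,0],"grip":[0.085,0.085,0.085,0.085,0,0,0,0]}' 40; python3 st.py; python3 go.py .597,-.12,.2
```

```text
time_s: 19.35
position: [0.5969, -0.0971, 0.3328]
tool_rot: [[-0.878, -0.091, 0.47], [-0.081, 0.996, 0.043], [-0.472, -0.001, -0.881]]
ft_force: [0.7, -0.8, -1.5]
grip_width: 0.0273
t 19.35 p [ 0.5969 -0.0971  0.3328] q [ -26.7   12.9   75.6   15.6   67.8 -124.9] lean 0.4918 28.2 az 5.18 tooly [-9.150e-02  9.958e-01 -6.000e-04] qv 62.1 F [ 0.7 -0.8 -1.5]
push [-0.75 -0.19 -0.19] w [ 0.479 -0.108  0.43 ]
.597,-.12,.2 [0.0645, -0.0227, 0.1161] d 0.135
```

```bash
python3 -m crank '{"slide":[[0.022,-0.008,0.038],[0.043,-0.016,0.076],[0.065,-0.024,0.115],[0.065,-0.024,0.115],[0.065,-0.024,0.115],[0.065,-0.024,0.115],[0.065,-0.024,0.115],[0.065,-0.024,0.115]],"roll":[0,0,0,0,0,0,0,0],"grip":[0,0,0,0,0,0,0,0]}'; python3 - <<'E'
from cab import *
p=get_image('wrist');save(p,'pics/e.png');pickle.dump(p,open('pics/e.pkl','wb'))
s=get_image('side');save(s,'pics/e_side.png');pickle.dump(s,open('pics/e_side.pkl','wb'))
crop(cv2.imread('pics/e_side.png'),280,120,420,240,5,'pics/e_s1.png')
E
python3 st.py
```

```text
time_s: 20.15
position: [0.597, -0.12, 0.2017]
tool_rot: [[-0.878, -0.094, 0.469], [-0.082, 0.996, 0.044], [-0.471, 0.0, -0.882]]
ft_force: [-0.7, -0.6, -0.4]
grip_width: -0.0
t 20.25 p [ 0.5967 -0.12    0.201 ] q [ -29.2   19.5   88.8   20.5   49.9 -134.8] lean 0.4894 28.0 az 5.48 tooly [-0.0934  0.9956  0.0011] qv 0.4 F [-0.2  0.2  0.5]
push [-0.76 -0.24 -0.06] w [ 0.48  -0.131  0.299]
```

View pics/e.png

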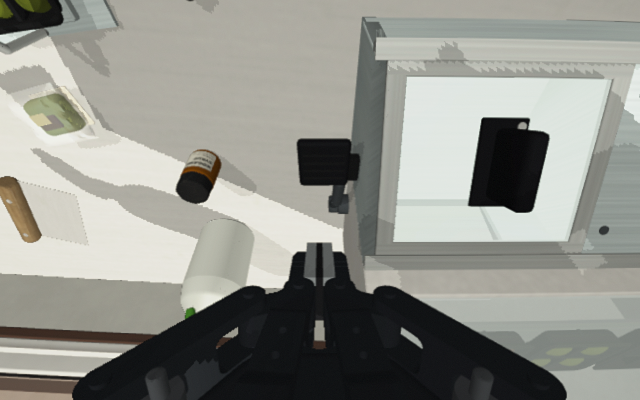

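View pics/e_s1.png

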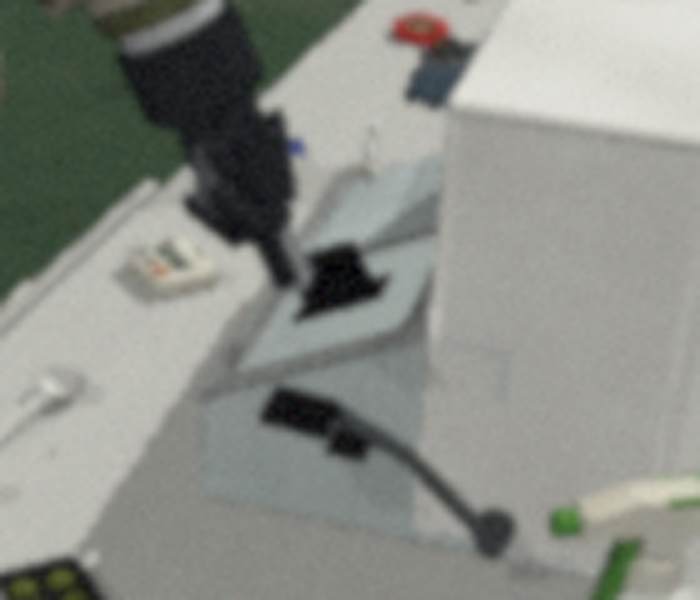

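```bash
python3 - <<'E'
from cab import *
p=pickle.load(open('pics/e.pkl','rb'))
def plate(phi,dx=0,dy=0):
    x,z=-133+dx,69; cc,s=np.cos(phi),np.sin(phi)
    return (78+x*cc+z*s, -128+dy, 34+z*cc-x*s)
for c in([.641,.017,.0935],[.636,.017,.0935]):
  for phi in(0,.1,.2):
    print(c[0],phi,[proj(p,T(c,plate(phi,a,b)))[0].round(0).tolist() for a,b in((-23,-20),(-23,20),(23,20),(23,-20),(0,0))],T(c,plate(phi))[0].round(3))
  print('lip',proj(p,T(c,[(-125,-95,90),(-125,-95,0)])).round(0).tolist(),'pins',proj(p,T(c,[(0,-53,40),(0,53,40)])).round(0).tolist())
print(onz(p,(325,162),.103),onz(p,(325,162),.12))
print('tip px',proj(p,[.5967,-.12,.201]))
E
```

```text
0.641 0 [[298.0, 127.0], [352.0, 127.0], [347.0, 175.0], [301.0, 175.0], [324.0, 153.0]] [ 0.598 -0.116  0.103]
0.641 0.1 [[297.0, 148.0], [353.0, 148.0], [348.0, 190.0], [300.0, 190.0], [324.0, 170.0]] [ 0.606 -0.115  0.116]
0.641 0.2 [[297.0, 170.0], [353.0, 170.0], [348.0, 205.0], [300.0, 205.0], [325.0, 189.0]] [ 0.614 -0.114  0.128]
lip [[376.0, 54.0], [361.0, 18.0]] pins [[392.0, 160.0], [488.0, 160.0]]
0.636 0 [[298.0, 121.0], [353.0, 121.0], [348.0, 170.0], [301.0, 170.0], [325.0, 148.0]] [ 0.593 -0.116  0.103]
0.636 0.1 [[298.0, 142.0], [354.0, 142.0], [349.0, 185.0], [301.0, 185.0], [325.0, 165.0]] [ 0.601 -0.115  0.116]
0.636 0.2 [[297.0, 165.0], [354.0, 165.0], [349.0, 201.0], [301.0, 201.0], [325.0, 184.0]] [ 0.609 -0.114  0.128]
lip [[377.0, 46.0], [362.0, 12.0]] pins [[393.0, 156.0], [490.0, 156.0]]
[ 0.60741525 -0.11408123  0.103     ] [ 0.59428127 -0.11576495  0.12      ]
tip px [[319.0538391  255.11395571]]
```

```bash
python3 go.py .607,-.118,.125 .607,-.118,.110 .607,-.118,.105
```

```text
.607,-.118,.125 [0.0265, 0.0009, 0.0719] d 0.077
.607,-.118,.110 [0.0336, 0.0009, 0.0852] d 0.092
.607,-.118,.105 [0.0359, 0.0009, 0.0896] d 0.097
```

```bash
python3 -m crank '{"slide":[[0.013,0.001,0.036],[0.0265,0.001,0.072],[0.029,0.001,0.076],[0.031,0.001,0.08],[0.033,0.001,0.083],[0.0336,0.001,0.085],[0.0336,0.001,0.085],[0.0336,0.001,0.085]],"roll":[0,0,0,0,0,0,0,0],"grip":[0,0,0,0,0,0,0,0]}'; python3 st.py
```

```text
time_s: 21.05
position: [0.6068, -0.1182, 0.1101]
tool_rot: [[-0.879, -0.093, 0.468], [-0.082, 0.996, 0.045], [-0.47, 0.001, -0.883]]
ft_force: [-3.1, -0.7, 3.2]
grip_width: -0.0001
t 21.05 p [ 0.6068 -0.1182  0.1101] q [ -28.4   27.    94.5   25.5   37.4 -141.3] lean 0.4894 28.0 az 5.44 tooly [-9.300e-02  9.957e-01  9.000e-04] qv 0.2 F [-3.1 -0.7  3.2]
push [-0.76 -0.25  0.06] w [ 0.49  -0.129  0.208]
```

```bash
python3 -m crank '{"slide":[[0.0005,0,0.0009],[0.0009,0,0.0018],[0.0009,0,0.0018],[0.0014,0,0.0026],[0.0014,0,0.0026],[0.0014,0,0.0026],[0.0014,0,0.0026],[0.0014,0,0.0026]],"roll":[0,0,0,0,0,0,0,0],"grip":[0,0,0,0,0,0,0,0]}'; python3 st.py
```

```text
time_s: 21.85
position: [0.6067, -0.118, 0.1065]
tool_rot: [[-0.879, -0.093, 0.467], [-0.081, 0.996, 0.045], [-0.469, 0.002, -0.883]]
ft_force: [-4.3, -1.3, 6.0]
grip_width: 0.0002
t 21.85 p [ 0.6067 -0.118   0.1065] q [ -28.4   27.3   94.7   25.8   37.  -141.6] lean 0.4886 28.0 az 5.52 tooly [-0.0931  0.9957  0.0016] qv 0.1 F [-4.3 -1.3  6. ]
push [-0.76 -0.25  0.06] w [ 0.49  -0.129  0.204]
```

```bash
python3 -m crank '{"slide":[[0.0005,0,0.0009],[0.0009,0,0.0018],[0.0009,0,0.0018],[0.0009,0,0.0018],[0.0009,0,0.0018],[0.0009,0,0.0018],[0.0009,0,0.0018],[0.0009,0,0.0018]],"roll":[0,0,0,0,0,0,0,0],"grip":[0,0,0,0,0,0,0,0]}'; python3 st.py
```

```text
time_s: 22.65
position: [0.6068, -0.1181, 0.1061]
tool_rot: [[-0.878, -0.093, 0.469], [-0.082, 0.996, 0.044], [-0.471, 0.001, -0.882]]
ft_force: [-13.0, -0.2, 20.0]
grip_width: -0.0003
t 22.65 p [ 0.6068 -0.1181  0.1061] q [ -28.4   27.4   94.8   26.    36.8 -141.8] lean 0.4906 28.1 az 5.41 tooly [-9.330e-02  9.956e-01  5.000e-04] qv 0.1 F [-13.   -0.2  20. ]
push [-0.76 -0.26  0.06] w [ 0.49  -0.129  0.204]
```

```bash
python3 - <<'E'
from cab import *
crop(cv2.imread('pics/e.png'),350,0,640,260,2.7,'pics/e2.png')
p=pickle.load(open('pics/e.pkl','rb'));
c=[.641,.017,.0935]
n=np.array([-np.sin(np.radians(28)),0,np.cos(np.radians(28))]);u=np.array([np.cos(np.radians(28)),0,np.sin(np.radians(28))])
lip=np.array([-125,0,90.])
for off in(0,8):
  for sU in(75,85,95):
    base=lip+u*sU+n*off
    for P in (base,base+39*n, base+28*n): print(off,sU,P.round(0),(proj(p,T(c,P))[0]-[350,0])*2.7)
E
```

```text
0 75 [-59.   0. 125.] [397.84578537 450.77448935]
0 75 [-77.   0. 160.] [497.62841239 483.51599438]
0 75 [-72.   0. 150.] [465.58677047 472.97629653]
0 85 [-50.   0. 130.] [391.24420214 486.25054584]
0 85 [-68.   0. 164.] [488.01613936 525.68219775]
0 85 [-63.   0. 155.] [457.00176947 513.01925374]
0 95 [-41.   0. 135.] [384.77407185 520.77273279]
0 95 [-59.   0. 169.] [478.63521568 566.4774041 ]
0 95 [-54.   0. 159.] [448.61201015 551.83255998]
8 75 [-63.   0. 132.] [415.45434771 456.53521982]
8 75 [-81.   0. 167.] [523.33891305 491.99128797]
8 75 [-76.   0. 157.] [488.5307215  480.52088867]
8 85 [-54.   0. 137.] [408.36191146 493.20857667]
8 85 [-72.   0. 171.] [512.8612843  535.84405076]
8 85 [-67.   0. 162.] [479.2159116  522.08664279]
8 95 [-45.   0. 142.] [401.41593959 528.85944244]
8 95 [-63.   0. 176.] [502.64690173 578.20748064]
8 95 [-58.   0. 166.] [470.12179402 562.32222987]
```

View pics/e2.png

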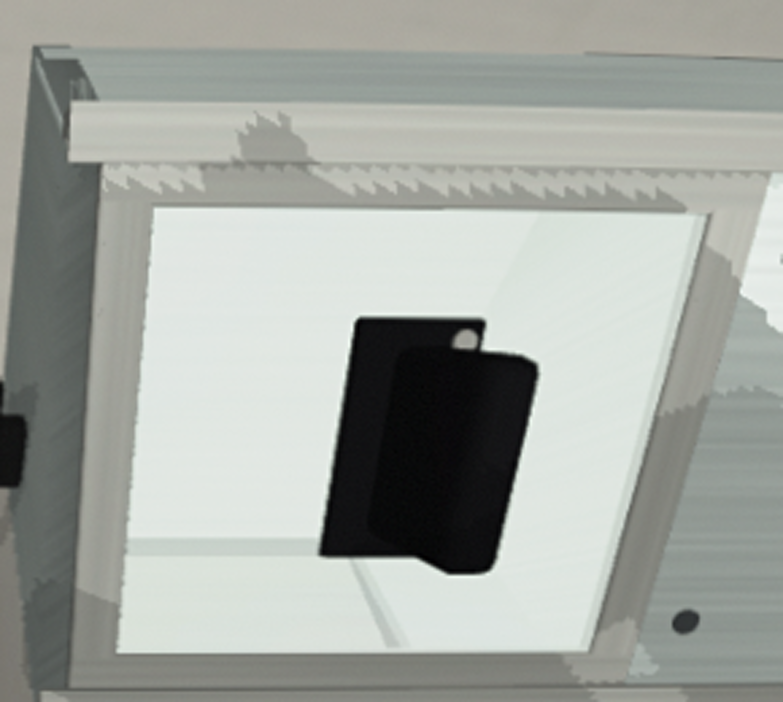

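```bash
python3 go.py .5414,.0076,.194 .5742,.0107,.1322
```

```text
.5414,.0076,.194 [0.0057, 0.1313, -0.1026] d 0.167
.5742,.0107,.1322 [0.0058, 0.1313, -0.0326] d 0.135
```

```bash
python3 -m crank '{"slide":[[-0.0005,0,-0.001],[-0.0005,0,-0.001],[0,0,-0.05],[0.002,0.02,-0.095],[0.004,0.06,-0.103],[0.006,0.1,-0.103],[0.006,0.131,-0.103],[0.006,0.131,-0.103]],"roll":[0,0,0,0,0,0,0,0],"grip":[0,0,0,0.06,0.06,0.06,0.06,0.06]}'; python3 st.py;python3 - <<'E'
from cab import *
p=get_image('wrist');save(p,'pics/f.png');pickle.dump(p,open('pics/f.pkl','wb'))
E
```

```text
time_s: 23.45
position: [0.54, 0.0106, 0.1924]
tool_rot: [[-0.88, -0.097, 0.466], [-0.084, 0.995, 0.048], [-0.468, 0.003, -0.884]]
ft_force: [-0.7, -0.1, 0.2]
grip_width: 0.06
t 23.45 p [0.54   0.0106 0.1924] q [ -16.5   13.1  100.2   15.5   41.7 -121.4] lean 0.4874 27.9 az 5.88 tooly [-0.0971  0.9953  0.0028] qv 4.6 F [-0.7 -0.1  0.2]
push [-0.79 -0.06 -0.09] w [ 0.424 -0.001  0.291]
```

View pics/f.png

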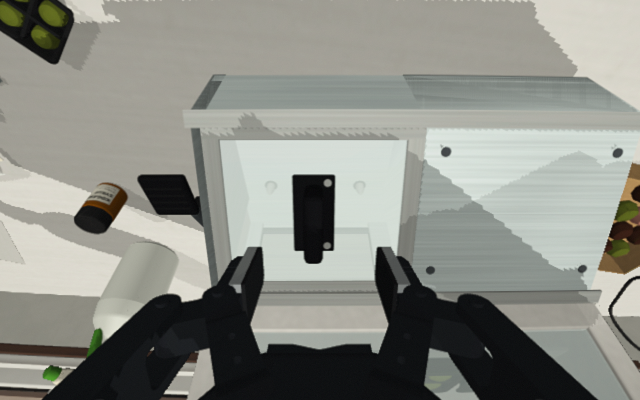

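```bash
python3 -m crank '{"slide":[[0,0,0.03],[0,0,0.055],[0,0,0.07],[0,0,0.07],[0,0,0.07],[0,0,0.07],[0,0,0.07],[0,0,0.07]],"roll":[0,0,0,0,0,0,0,0],"grip":[0.06,0.06,0.06,0,0,0,0,0]}' 40; python3 st.py;python3 - <<'E'
from cab import *
p=pickle.load(open('pics/f.pkl','rb'))
im=cv2.imread('pics/f.png');crop(im,180,60,440,300,3,'pics/f1.png')
for z in(.025,.033,.04):
    A=onz(p,(271,187),z);B=onz(p,(360,187),z);print(z,A,B,np.linalg.norm(A-B),np.arctan2(-(B-A)[0],(B-A)[1]),(A+B)/2)
E
```

```text
time_s: 24.3
position: [0.5738, 0.0101, 0.1318]
tool_rot: [[-0.879, -0.093, 0.468], [-0.082, 0.996, 0.044], [-0.47, 0.001, -0.882]]
ft_force: [-4.5, -2.5, 5.4]
grip_width: 0.0131
t 24.3 p [0.5738 0.0101 0.1318] q [ -15.2   21.1  100.6   17.7   33.  -123.3] lean 0.4897 28.1 az 5.43 tooly [-9.300e-02  9.957e-01  9.000e-04] qv 0.1 F [-4.5 -2.5  5.4]
push [-0.8  -0.07  0.02] w [ 0.457 -0.001  0.23 ]
0.025 [ 0.64672343 -0.03696832  0.025     ] [0.63644073 0.07048584 0.025     ] 0.10794503521572325 0.09540330306207913 [0.64158208 0.01675876 0.025     ]
0.033 [ 0.63922387 -0.03590939  0.033     ] [0.62926003 0.06821275 0.033     ] 0.10459779634801647 0.09540330306207961 [0.63424195 0.01615168 0.033     ]
0.04 [ 0.63266176 -0.03498283  0.04      ] [0.62297691 0.0662238  0.04      ] 0.101668962338773 0.09540330306207792 [0.62781934 0.01562049 0.04      ]
```

View pics/f1.png

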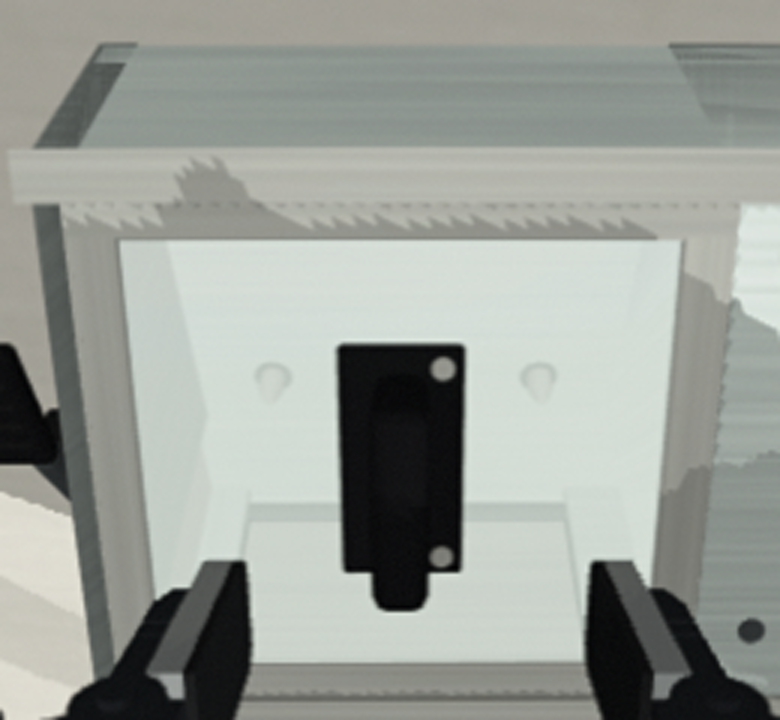

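```bash
python3 - <<'E'
from cab import *
p=pickle.load(open('pics/f.pkl','rb'))
for z,a,b in((.04,(270.5,192.5),(360,192.5)),(.03,(271,185.5),(360,185.5))):
    A=onz(p,a,z);B=onz(p,b,z);print(z,A,B,np.linalg.norm(A-B),np.arctan2(-(B-A)[0],(B-A)[1]),(A+B)/2)
c=[.640,.017,.0935]
for P in((0,-53,25),(0,-53,32),(0,-53,40),(0,53,25),(0,53,40)): print(P,(proj(p,T(c,P))[0]-[180,60])*3)
E
python3 -m crank '{"slide":[[0,0.02,0],[0,0.04,0],[0,0.06,0],[0,0.08,0],[0,0.1,0],[0,0.12,0],[0,0.14,0],[0,0.16,0]],"roll":[0,0,0,0,0,0,0,0],"grip":[0,0,0,0,0,0,0,0]}'; python3 st.py
```

```text
0.04 [ 0.6414599  -0.03573847  0.04      ] [0.63154535 0.06794708 0.04      ] 0.10415848706675875 0.09533147969684581 [0.63650262 0.0161043  0.04      ]
0.03 [ 0.63961146 -0.03625779  0.03      ] [0.62957645 0.06858738 0.03      ] 0.10532431698445459 0.0954219638593244 [0.63459396 0.01616479 0.03      ]
(0, -53, 25) [275.90701396 377.97641249]
(0, -53, 32) [273.93609445 389.88685059]
(0, -53, 40) [271.6152828  403.92218619]
(0, 53, 25) [538.93085594 378.34929536]
(0, 53, 40) [542.80819022 404.27359717]
time_s: 25.1
position: [0.5585, 0.1702, 0.1318]
tool_rot: [[-0.879, -0.093, 0.467], [-0.082, 0.996, 0.045], [-0.469, 0.001, -0.883]]
ft_force: [-1.2, -4.2, 2.2]
grip_width: 0.0131
t 25.1 p [0.5585 0.1702 0.1318] q [  5.3  22.2  98.7   0.2  31.1 -90.1] lean 0.4887 28.0 az 5.48 tooly [-0.0931  0.9957  0.0013] qv 42.3 F [-1.2 -4.2  2.2]
push [-0.78  0.18  0.02] w [0.442 0.159 0.23 ]
```

```bash
python3 -m crank '{"slide":[[0,0.004,0],[0,0.007,0],[0,0.009,0],[0,0.01,0],[0,0.011,0],[0,0.011,0],[0,0.011,0],[0,0.011,0]],"roll":[0,0,0,0,0,0,0,0],"grip":[0,0,0,0,0,0,0,0]}'; python3 st.py
```

```text
time_s: 25.9
position: [0.5579, 0.1773, 0.1318]
tool_rot: [[-0.88, -0.091, 0.467], [-0.082, 0.996, 0.041], [-0.469, -0.002, -0.883]]
ft_force: [-7.1, -24.3, 8.8]
grip_width: 0.0131
t 25.9 p [0.5579 0.1773 0.1318] q [  6.3  22.4  98.3  -1.2  31.4 -88.1] lean 0.4876 27.9 az 5.02 tooly [-0.0914  0.9958 -0.002 ] qv 0.2 F [ -7.1 -24.3   8.8]
push [-0.78  0.19  0.01] w [0.441 0.167 0.23 ]
```

```bash
python3 -m crank '{"slide":[[0,-0.003,0],[0,-0.003,0],[0,-0.003,-0.03],[0,-0.003,-0.075],[0,-0.04,-0.09],[0,-0.085,-0.09],[0,-0.13,-0.09],[0,-0.16,-0.09]],"roll":[0,0,0,0,0,0,0,0],"grip":[0.06,0.06,0.06,0.06,0.06,0.06,0.06,0.06]}'; python3 - <<'E'
from cab import *
p=get_image('wrist');save(p,'pics/g.png');pickle.dump(p,open('pics/g.pkl','wb'))
crop(cv2.imread('pics/g.png'),180,60,440,300,3,'pics/g1.png')
c=[.638,.0165,.0945]
for P in((0,-53,25),(0,-53,32),(0,-53,40),(0,53,25),(0,53,40)): print(P,(proj(p,T(c,P))[0]-[180,60])*3)
E
python3 st.py
```

```text
time_s: 26.7
position: [0.5308, 0.0152, 0.2107]
tool_rot: [[-0.879, -0.092, 0.468], [-0.081, 0.996, 0.045], [-0.47, 0.002, -0.883]]
ft_force: [0.2, 0.8, -1.3]
grip_width: 0.0598
(0, -53, 25) [270.92532324 359.75374082]
(0, -53, 32) [268.96637732 370.85761734]
(0, -53, 40) [266.66307381 383.9224628 ]
(0, 53, 25) [521.37221905 359.23286879]
(0, 53, 40) [524.49653329 383.39640438]
t 26.75 p [0.5317 0.0123 0.2107] q [ -16.4   10.9   99.6   14.5   44.  -119.8] lean 0.4899 28.1 az 5.23 tooly [-9.020e-02  9.959e-01  5.000e-04] qv 10.4 F [ 3.5 -2.   0.7]
push [-0.79 -0.06 -0.12] w [0.415 0.002 0.308]
```

View pics/g1.png

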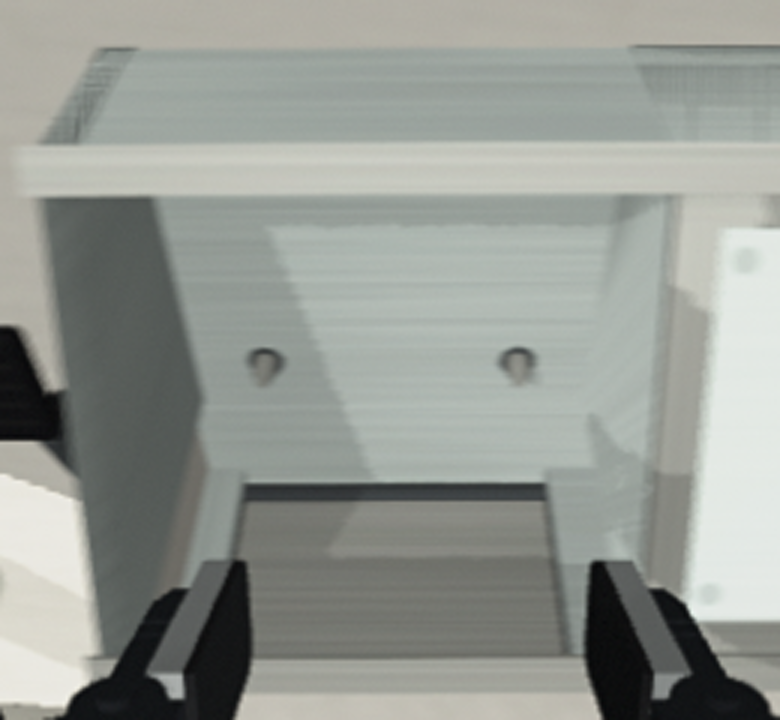

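View pics/g.png

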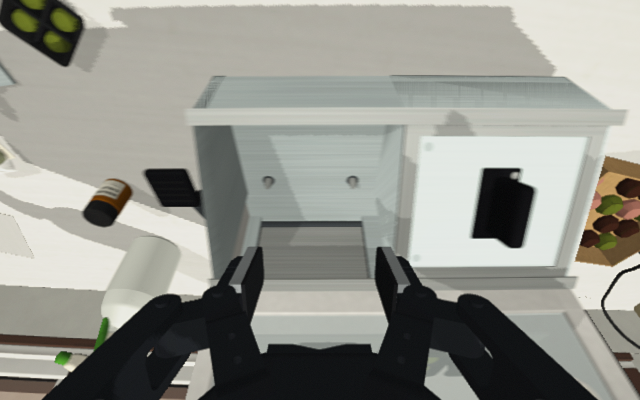

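```bash
python3 go.py .49,-.34,.21 .476,-.383,.126 .5229,-.379,.0382
```

```text
.49,-.34,.21 [0.065, -0.3471, -0.034] d 0.355
.476,-.383,.126 [0.1202, -0.3887, 0.0317] d 0.408
.5229,-.379,.0382 [0.12, -0.389, 0.1313] d 0.428
```

```bash
python3 -m crank '{"slide":[[0.008,-0.048,-0.005],[0.016,-0.096,-0.01],[0.025,-0.144,-0.015],[0.035,-0.192,-0.02],[0.045,-0.24,-0.025],[0.055,-0.288,-0.03],[0.065,-0.335,-0.034],[0.075,-0.365,-0.02]],"roll":[0,0,0,0,0,0,0,0],"grip":[0.07,0.07,0.07,0.07,0.07,0.07,0.07,0.07]}' >/dev/null; python3 st.py; python3 go.py .476,-.383,.126
```

```text
t 27.55 p [ 0.4891 -0.3572  0.1936] q [ -58.    22.4   85.5   28.5   61.6 -164.7] lean 0.4907 28.1 az 4.96 tooly [-0.0909  0.9959 -0.0024] qv 30.8 F [ 0.4  0.5 -0.8]
push [-0.58 -0.54 -0.13] w [ 0.372 -0.367  0.291]
.476,-.383,.126 [0.0455, -0.0244, 0.0524] d 0.074
```

```bash
cat > ik.py <<'E'
import numpy as np
from scipy.spatial.transform import Rotation as Ro
from scipy.optimize import least_squares
def fk(q,P):
    a1,d1,L2,L3,e,Lt,lat,s4,s6,c6=P
    r=np.radians(q)
    R=Ro.from_euler('ZYZYZ',[r[0],r[1]+r[2],s4*r[3],r[4],s6*r[5]+c6]).as_matrix()
    A=Ro.from_euler('Z',r[0]).as_matrix()
    a=r[1];b=r[1]+r[2]
    w=A@np.array([a1+L2*np.sin(a)+L3*np.sin(b)+e*np.cos(b),lat,d1+L2*np.cos(a)+L3*np.cos(b)-e*np.sin(b)])
    return w+Lt*R[:,2],R
P0=[0,.1228,.5374,.3505,.1035,.25,.1176,1,1,0]
E
python3 - <<'E'
from ik import *
from rig import observe
s=observe();q=s['q']
for s4 in(1,-1):
  for s6 in(1,-1):
    P=P0.copy();P[7]=s4;P[8]=s6
    p,R=fk(q,P); print(s4,s6,p,s['position']); print((R.T@s['tool_rot']).round(3).tolist())
E
```

```text
Traceback (most recent call last):
  File "ik.py", line 7, in fk
    R=Ro.from_euler('ZYZYZ',[r[0],r[1]+r[2],s4*r[3],r[4],s6*r[5]+c6]).as_matrix()
      ~~~~~~~~~~~~~^^^^^^^^^^^^^^^^^^^^^^^^^^^^^^^^^^^^^^^^^^^^^^^^^^
  File "scipy/spatial/transform/_rotation.pyx", line 1413, in scipy.spatial.transform._rotation.Rotation.from_euler
ValueError: Expected axis specification to be a non-empty string of upto 3 characters, got ZYZYZ
```

```bash
sed -i "s/R=Ro.from_euler('ZYZYZ',\[r\[0\],r\[1\]+r\[2\],s4\*r\[3\],r\[4\],s6\*r\[5\]+c6\]).as_matrix()/R=(Ro.from_euler('ZYZ',[r[0],r[1]+r[2],s4*r[3]])*Ro.from_euler('YZ',[r[4],s6*r[5]+c6])).as_matrix()/" ik.py
python3 - <<'E'
from ik import *
from rig import observe
s=observe();q=s['q'];print(q)
for s4 in(1,-1):
  for s6 in(1,-1):
    P=P0.copy();P[7]=s4;P[8]=s6
    p,R=fk(q,P); print(s4,s6,p,s['position']); print((R.T@s['tool_rot']).round(3).tolist())
E
```

```text
[ -58.00676972   22.41593495   85.50092342   28.49325317   61.63114148
 -164.69826203]
1 1 [ 0.48551075 -0.35715174  0.19278785] [ 0.48911926 -0.35717474  0.19357901]
[[0.0, -1.0, -0.0], [1.0, 0.0, -0.0], [0.0, -0.0, 1.0]]
1 -1 [ 0.48551075 -0.35715174  0.19278785] [ 0.48911926 -0.35717474  0.19357901]
[[-0.509, -0.861, -0.0], [0.861, -0.509, -0.0], [0.0, -0.0, 1.0]]
-1 1 [ 0.30750747 -0.46835129  0.19278785] [ 0.48911926 -0.35717474  0.19357901]
[[-0.488, -0.873, -0.011], [0.569, -0.309, -0.762], [0.661, -0.378, 0.648]]
-1 -1 [ 0.30750747 -0.46835129  0.19278785] [ 0.48911926 -0.35717474  0.19357901]
[[-0.71, -0.594, 0.378], [0.242, -0.71, -0.661], [0.661, -0.378, 0.648]]
```

```bash
python3 - <<'E'
from ik import *
from fk import D
from rig import observe
import json
s=observe()
data=[(np.r_[q,0] ,p) for q,p in D]+[(s['q'],s['position']),(np.array([6.3,22.4,98.3,-1.2,31.4,-88.1]),[.5579,.1773,.1318]),(np.array([-28.4,27.4,94.8,26.,36.8,-141.8]),[.6068,-.1181,.1061]),(np.array([-4.4,40.4,12.7,4.7,99.2,-97.8]),[.8181,.0759,.4393])]
def res(x):
    P=list(x)+[1,1,np.pi/2]
    return np.concatenate([fk(q,P)[0]-p for q,p in data])
r=least_squares(res,P0[:7]);print(r.x.round(4),np.abs(res(r.x)).max());P=list(r.x)+[1,1,np.pi/2]
json.dump(P,open('P.json','w'))
yaw=.0935;lean=.4895
def Rt(yaw,lean,roll=0): return (Ro.from_euler('Z',yaw)*Ro.from_matrix([[-1,0,0],[0,1,0],[0,0,-1]])*Ro.from_euler('Y',lean)*Ro.from_euler('Z',roll)).as_matrix()
R0=Rt(yaw,lean);print(R0.round(3).tolist(),s['tool_rot'].round(3).tolist())
def ik(p,R,q0):
    f=lambda q:np.r_[(fk(q,P)[0]-p)*5,Ro.from_matrix(fk(q,P)[1].T@R).as_rotvec()]
    k=least_squares(f,q0,x_scale=10);return k.x,k.cost
for p in([.476,-.383,.126],[.5229,-.379,.0382],[.523,-.379,.12],[.50,-.3,.12],[.5229,-.36,.0382]):
    for roll in(0,.05,.1): 
        q,c=ik(p,R0@Ro.from_euler('Z',roll).as_matrix(),s['q']);print(p,roll,q.round(1),c)
E
```

```text
[2.000e-04 1.287e-01 5.380e-01 3.504e-01 1.030e-01 2.569e-01 1.176e-01] 0.00040778134713093106
[[-0.879, -0.093, -0.468], [-0.082, 0.996, -0.044], [0.47, 0.0, -0.883]] [[-0.878, -0.091, 0.469], [-0.081, 0.996, 0.041], [-0.471, -0.002, -0.882]]
[0.476, -0.383, 0.126] 0 [ -41.6   43.2   57.8  -20.3   98.4 -136.5] 6.805612479500859e-18
[0.476, -0.383, 0.126] 0.05 [ -41.6   43.2   57.8  -20.3   98.4 -133.6] 1.0820582625162695e-17
[0.476, -0.383, 0.126] 0.1 [ -41.6   43.2   57.8  -20.3   98.4 -130.7] 1.797260618105977e-17
[0.5229, -0.379, 0.0382] 0 [ -38.9   51.9   54.2  -19.2   94.5 -132.3] 1.449344201295117e-19
[0.5229, -0.379, 0.0382] 0.05 [ -38.9   51.9   54.2  -19.2   94.5 -129.4] 5.872684907229495e-19
[0.5229, -0.379, 0.0382] 0.1 [ -38.9   51.9   54.2  -19.2   94.5 -126.5] 2.383466912711765e-18
[0.523, -0.379, 0.12] 0 [ -38.9   47.5   49.7  -19.7  103.  -135.3] 3.242573197512169e-17
[0.523, -0.379, 0.12] 0.05 [ -38.9   47.5   49.7  -19.7  103.  -132.4] 5.430900571088443e-17
[0.523, -0.379, 0.12] 0.1 [ -38.9   47.5   49.7  -19.7  103.  -129.5] 9.636345375530162e-17
[0.5, -0.3, 0.12] 0 [ -34.9   41.7   62.1  -17.8   98.  -129.3] 1.8652713964311038e-17
[0.5, -0.3, 0.12] 0.05 [ -34.9   41.7   62.1  -17.8   98.  -126.4] 3.2616684745700074e-17
[0.5, -0.3, 0.12] 0.1 [ -34.9   41.7   62.1  -17.8   98.  -123.6] 5.850613710244826e-17
[0.5229, -0.36, 0.0382] 0 [ -37.7   51.    56.3  -18.8   93.8 -130.8] 1.2095880075007243e-19
[0.5229, -0.36, 0.0382] 0.05 [ -37.7   51.    56.3  -18.8   93.8 -127.9] 5.359210044057409e-19
[0.5229, -0.36, 0.0382] 0.1 [ -37.7   51.    56.3  -18.8   93.8 -125.1] 2.3529447557574402e-18
```

Lean sign in my helper is wrong; fix it and rerun.

```bash
cat >> ik.py <<'E'
import json,os
if os.path.exists('P.json'): P=json.load(open('P.json'))
def Rt(yaw=.0935,lean=.4895): return (Ro.from_euler('Z',yaw)*Ro.from_matrix([[-1,0,0],[0,1,0],[0,0,-1]])*Ro.from_euler('Y',-lean)).as_matrix()
def ik(p,R,q0):
    f=lambda q:np.r_[(fk(q,P)[0]-p)*5,Ro.from_matrix(fk(q,P)[1].T@R).as_rotvec()]
    k=least_squares(f,q0,x_scale=10);return k.x,k.cost
E
python3 - <<'E'
from ik import *
from rig import observe
s=observe();R0=Rt();print(R0.round(3).tolist())
for p in([.476,-.383,.126],[.5229,-.379,.0382],[.523,-.379,.12],[.50,-.34,.15],[.50,-.3,.12],[.55,-.3,.12],[.5229,-.36,.0382],[.64,.02,.08]):
    for roll in(0,.1): 
        q,c=ik(p,R0@Ro.from_euler('Z',roll).as_matrix(),s['q']);print(p,roll,q.round(1),c)
E
```

```text
[[-0.879, -0.093, 0.468], [-0.082, 0.996, 0.044], [-0.47, 0.0, -0.883]]
[0.476, -0.383, 0.126] 0 [ -60.7   28.    89.1   31.6   55.2 -172.7] 7.846379540810081e-18
[0.476, -0.383, 0.126] 0.1 [ -60.7   28.    89.1   31.6   55.2 -166.9] 7.751665384664193e-18
[0.5229, -0.379, 0.0382] 0 [ -56.2   37.5   88.9   35.6   45.3 -175.2] 1.0098591347942671e-24
[0.5229, -0.379, 0.0382] 0.1 [ -56.2   37.5   88.9   35.6   45.3 -169.5] 1.2649971323019022e-24
[0.523, -0.379, 0.12] 0 [ -56.2   30.9   84.6   30.6   54.4 -167.4] 6.889834260998306e-17
[0.523, -0.379, 0.12] 0.1 [ -56.2   30.9   84.6   30.6   54.4 -161.7] 7.061242374316345e-17
[0.5, -0.34, 0.15] 0 [ -55.9   25.    89.5   30.2   55.1 -166.6] 5.444676354420146e-20
[0.5, -0.34, 0.15] 0.1 [ -55.9   25.    89.5   30.2   55.1 -160.8] 5.602626556507657e-20
[0.5, -0.3, 0.12] 0 [ -53.2   25.2   95.8   32.5   48.3 -168.2] 6.507500758521377e-15
[0.5, -0.3, 0.12] 0.1 [ -53.2   25.2   95.8   32.5   48.3 -162.5] 6.383954898117937e-15
[0.55, -0.3, 0.12] 0 [ -48.7   28.4   89.5   30.3   48.9 -161.7] 2.762794579598442e-15
[0.55, -0.3, 0.12] 0.1 [ -48.7   28.4   89.5   30.3   48.9 -155.9] 2.7508599480033768e-15
[0.5229, -0.36, 0.0382] 0 [ -55.1   36.6   91.1   36.3   43.7 -175.3] 5.636298269114567e-23
[0.5229, -0.36, 0.0382] 0.1 [ -55.1   36.6   91.1   36.3   43.7 -169.5] 6.022510567420188e-23
[0.64, 0.02, 0.08] 0 [ -12.1   30.9   93.7   16.6   29.5 -120.1] 1.0084454249195672e-14
[0.64, 0.02, 0.08] 0.1 [ -12.1   30.9   93.7   16.6   29.5 -114.4] 9.981616339831004e-15
```

```bash
python3 - <<'E'
from cab import *
s=pickle.load(open('pics/e_side.pkl','rb'));p=pickle.load(open('pics/e.pkl','rb'))
print(p['xyz'], (proj(s,p['xyz'])[0]-[280,120])*5, (proj(s,[.597,-.12,.2])[0]-[280,120])*5)
q=pickle.load(open('pics/scene.pkl','rb')); print((proj(q,[0.16289513,0.53060819,0.37420475])[0]-[140,120])*2.6)
im=cv2.imread('pics/a_scene.png');crop(im,200,180,340,340,5,'pics/gr.png')
crop(cv2.imread('pics/e_side.png'),270,80,360,190,6,'pics/gr2.png')
print((proj(q,[0.16289513,0.53060819,0.37420475])[0]-[200,180])*5,(proj(s,p['xyz'])[0]-[270,80])*6)
E
```

```text
[ 0.46148017 -0.1327895   0.29189144] [ 83.40903473 110.56958254] [294.72569093 285.36431535]
[396.98432845 412.00607856]
[463.43140086 492.31938186] [160.09084168 372.68349905]
```

View pics/gr.png

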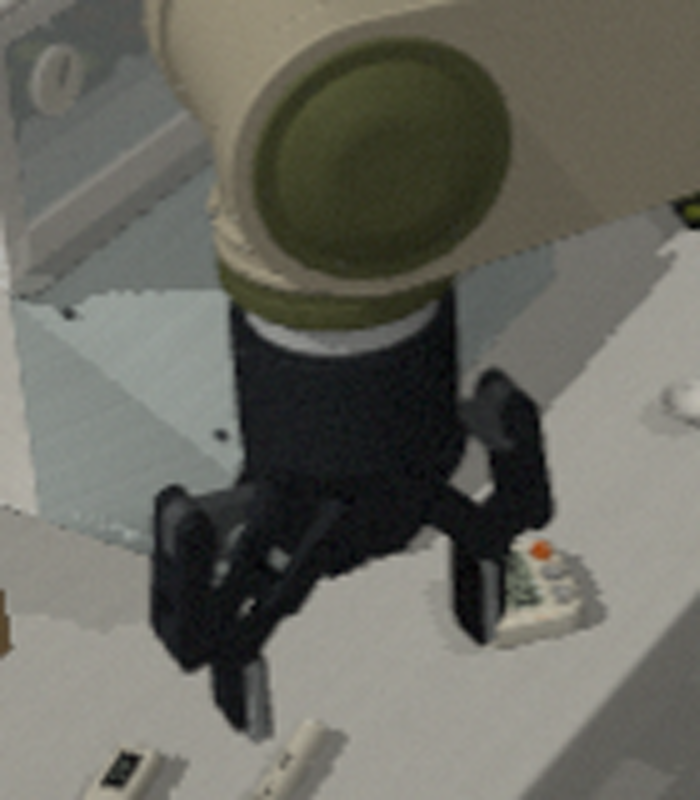

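View pics/gr2.png

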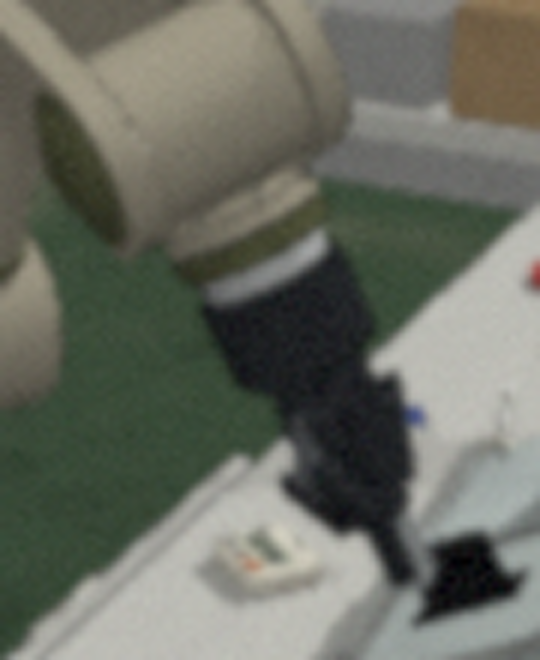

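```bash
python3 -m crank '{"slide":[[0,0,0],[0,0,0],[0.008,-0.004,0.009],[0.016,-0.008,0.018],[0.024,-0.012,0.027],[0.032,-0.016,0.036],[0.04,-0.02,0.045],[0.045,-0.024,0.052]],"roll":[0.14,0.285,0.43,0.575,0.72,0.865,1.01,1.15],"grip":[0.07,0.07,0.07,0.07,0.07,0.07,0.07,0.07]}' >/dev/null; python3 st.py
python3 -m crank '{"slide":[[0,0,0],[0,0,0],[0,0,0],[0,0,0],[0,0,0],[0,0,0],[0,0,0],[0,0,0]],"roll":[0.145,0.29,0.435,0.58,0.725,0.87,1.01,1.15],"grip":[0.07,0.07,0.07,0.07,0.07,0.07,0.07,0.07]}' >/dev/null; python3 st.py
```

```text
t 28.35 p [ 0.4763 -0.3782  0.1242] q [ -60.5   27.9   89.6   31.6   54.8 -106.3] lean 0.4882 28.0 az 5.64 tooly [0.7672 0.4756 0.4303] qv 70.3 F [ 0.7  0.2 -0.5]
push [-0.75  0.26 -0.06] w [ 0.36  -0.39   0.222]
t 29.15 p [ 0.4766 -0.3782  0.125 ] q [-60.4  27.8  89.5  31.6  54.9 -40.4] lean 0.4886 28.0 az 5.57 tooly [ 0.7149 -0.6071  0.3469] qv 79.6 F [ 0.2  0.6 -0.4]
push [-0.07  0.79 -0.06] w [ 0.36  -0.39   0.223]
```

```bash
python3 -m crank '{"slide":[[0,0,0],[0,0,0],[0,0,0],[0,0,0],[0,0,0],[0,0,0],[0,0,0],[0,0,0]],"roll":[0.145,0.29,0.435,0.58,0.725,0.842,0.842,0.842],"grip":[0.07,0.07,0.07,0.07,0.07,0.07,0.07,0.07]}' >/dev/null; python3 st.py
python3 - <<'E'
from cab import *
p=get_image('wrist');save(p,'pics/k.png');pickle.dump(p,open('pics/k.pkl','wb'))
E
python3 st.py
```

```text
t 29.95 p [ 0.4765 -0.3782  0.125 ] q [-60.4  27.8  89.5  31.6  54.9   7.3] lean 0.4883 28.0 az 5.57 tooly [ 9.580e-02 -9.954e-01 -7.000e-04] qv 0.1 F [0.5 0.6 0.7]
push [ 0.54  0.59 -0.06] w [ 0.36  -0.39   0.223]
t 30.0 p [ 0.4764 -0.3783  0.125 ] q [-60.4  27.8  89.5  31.6  54.9   7.4] lean 0.4883 28.0 az 5.55 tooly [ 9.540e-02 -9.954e-01 -7.000e-04] qv 0.6 F [-0.5  0.3 -1.3]
push [ 0.54  0.59 -0.06] w [ 0.36  -0.39   0.223]
```

View pics/k.png

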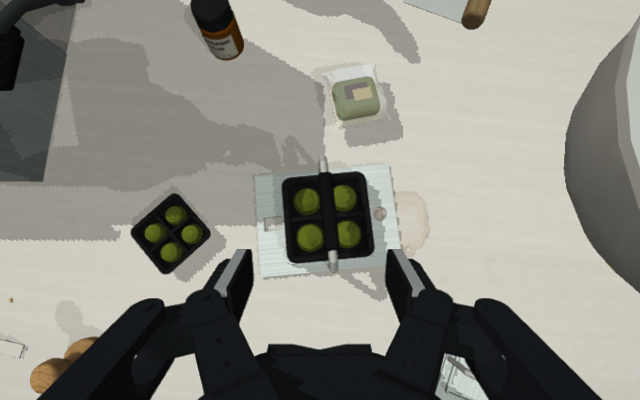

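```bash
python3 - <<'E'
from cab import *
p=pickle.load(open('pics/k.pkl','rb'))
crop(cv2.imread('pics/k.png'),240,140,420,290,4.2,'pics/k1.png')
C=np.array([.514,-.380]);a=.194
Rz=np.array([[np.cos(a),-np.sin(a)],[np.sin(a),np.cos(a)]])
def W(x,y,z): return np.r_[C+Rz@np.array([x,y]),z]
for P in((50,68.5,4),(50,-68.5,4),(-50,-68.5,4),(-50,68.5,4),(0,0,61),(32,0,61),(-32,0,61),(0,-53,4),(0,53,4)):
    print(P,(proj(p,W(*(np.array(P)/1000)))[0]-[240,140])*4.2)
E
```

```text
(50, 68.5, 4) [ 52.23562767 147.16599975]
(50, -68.5, 4) [612.31084247  94.32823787]
(-50, -68.5, 4) [672.47950524 509.7007928 ]
(-50, 68.5, 4) [ 77.18780623 569.63639601]
(0, 0, 61) [359.65552413 285.39178409]
(32, 0, 61) [342.90101191 123.47314545]
(-32, 0, 61) [377.2368884  455.52195836]
(0, -53, 4) [576.97763653 302.01249121]
(0, 53, 4) [129.87291867 345.56452868]
```

View pics/k1.png

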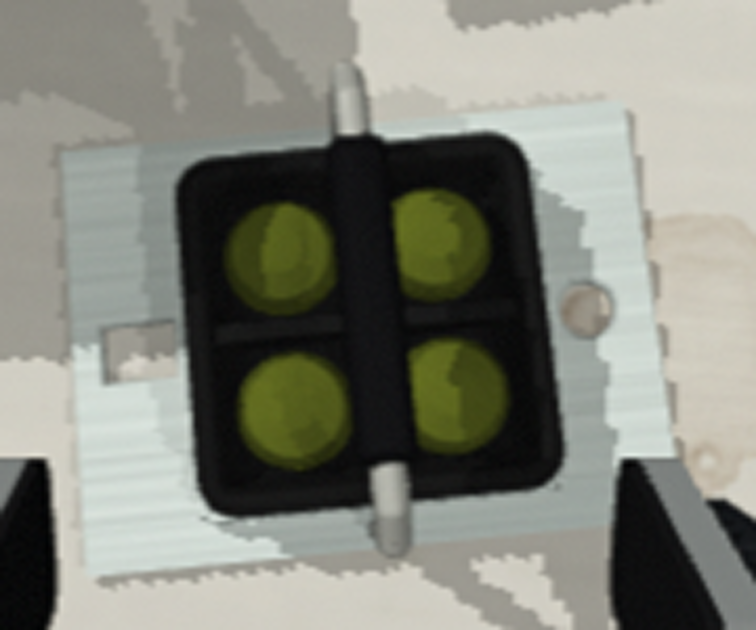

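```bash
python3 go.py .5214,-.381,.0382 .5214,-.381,.06
```

```text
.5214,-.381,.0382 [-0.0014, 0.0071, 0.0976] d 0.098
.5214,-.381,.06 [0.0088, 0.0071, 0.0783] d 0.079
```

```bash
python3 -m crank '{"slide":[[0,0.004,0.04],[-0.001,0.007,0.075],[-0.0014,0.007,0.092],[-0.0014,0.007,0.0976],[-0.0014,0.007,0.0976],[-0.0014,0.007,0.0976],[-0.0014,0.007,0.0976],[-0.0014,0.007,0.0976]],"roll":[0,0,0,0,0,0,0,0],"grip":[0.07,0.07,0.07,0.07,0,0,0,0]}' 45; python3 st.py
```

```text
time_s: 30.8
position: [0.5212, -0.3813, 0.0393]
tool_rot: [[0.879, 0.093, 0.468], [0.081, -0.996, 0.044], [0.47, -0.001, -0.883]]
ft_force: [0.7, 0.7, 4.4]
grip_width: 0.0119
t 30.8 p [ 0.5212 -0.3813  0.0393] q [-56.5  37.4  88.8  35.4  45.6   4.8] lean 0.489 28.0 az 5.39 tooly [ 9.260e-02 -9.957e-01 -7.000e-04] qv 1.1 F [0.7 0.7 4.4]
push [0.54 0.59 0.07] w [ 0.404 -0.392  0.137]
```

```bash
python3 -m crank '{"slide":[[0.009,0,-0.017],[0.028,0,-0.053],[0.047,0,-0.088],[0.064,0,-0.12],[0.0705,-0.01,-0.1325],[0.075,-0.03,-0.13],[0.083,-0.06,-0.126],[0.092,-0.1,-0.12]],"roll":[0,0,0,0,0,0,0,0],"grip":[0,0,0,0,0,0,0,0]}'; python3 st.py; python3 -m crank '{"slide":[[0.01,-0.042,0.005],[0.02,-0.084,0.011],[0.03,-0.126,0.016],[0.04,-0.168,0.022],[0.05,-0.21,0.027],[0.06,-0.25,0.033],[0.066,-0.276,0.036],[0.068,-0.284,0.037]],"roll":[0,0,0,0,0,0,0,0],"grip":[0,0,0,0,0,0,0,0]}';python3 - <<'E'
from cab import *
p=get_image('wrist');save(p,'pics/m.png');pickle.dump(p,open('pics/m.pkl','wb'))
p=get_image('scene');save(p,'pics/m_scene.png')
E
python3 st.py
```

```text
time_s: 31.6
position: [0.5362, -0.2784, 0.1863]
tool_rot: [[0.88, 0.091, 0.466], [0.079, -0.996, 0.046], [0.468, -0.003, -0.884]]
ft_force: [0.7, 0.7, -3.9]
grip_width: 0.0109
t 31.6 p [ 0.5362 -0.2784  0.1863] q [-48.3  21.7  88.1  27.1  56.1  24. ] lean 0.487 27.9 az 5.58 tooly [ 0.0912 -0.9958 -0.0032] qv 37.4 F [ 0.7  0.7 -3.9]
push [ 0.66  0.45 -0.09] w [ 0.42  -0.29   0.284]
time_s: 32.4
position: [0.5863, 0.0138, 0.186]
tool_rot: [[0.88, 0.096, 0.464], [0.084, -0.995, 0.048], [0.467, -0.003, -0.884]]
ft_force: [-0.3, -0.4, -2.6]
grip_width: 0.0112
t 32.5 p [0.5868 0.0118 0.1864] q [-14.6  17.9  94.1  13.9  42.4  61.8] lean 0.4863 27.9 az 5.73 tooly [ 0.095  -0.9955 -0.0026] qv 2.7 F [ 0.5 -0.6 -2.8]
push [ 0.8   0.06 -0.05] w [0.471 0.    0.285]
```

View pics/m.png

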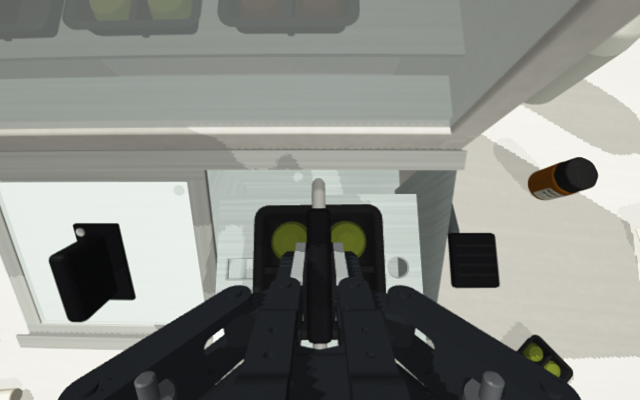

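View pics/m_scene.png

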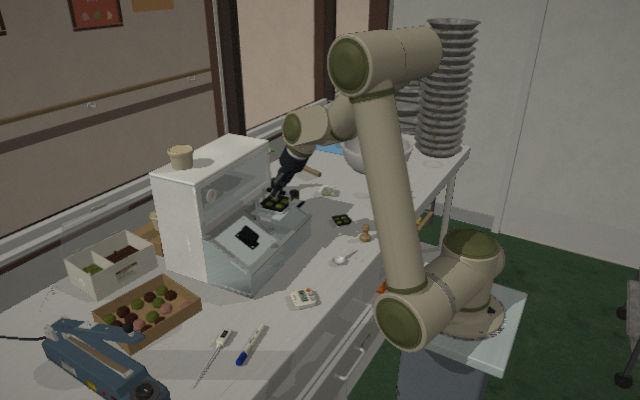

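```bash
python3 - <<'E'
from cab import *
p=pickle.load(open('pics/m.pkl','rb'))
crop(cv2.imread('pics/m.png'),200,160,450,300,3.2,'pics/m1.png')
h=.1864-.0393
A=onz(p,(240,268),h+.004);B=onz(p,(398,266.5),h+.004)
print(A,B,np.linalg.norm(A-B),np.arctan2(-(A-B)[0],(A-B)[1]),(A+B)/2)
for u in((217,197),(417,195),(206,292)): print(u,onz(p,u,h+.004))
s=observe();print(s['position']-np.r_[(A+B)[:2]/2,0])
E
```

```text
[0.57283632 0.06574247 0.1511    ] [ 0.58409038 -0.03960555  0.1511    ] 0.10594743736397161 0.10642383705267039 [0.57846335 0.01306846 0.1511    ]
(217, 197) [0.61935692 0.08884612 0.1511    ]
(417, 195) [ 0.63426854 -0.05045395  0.1511    ]
(206, 292) [0.55512467 0.08608185 0.1511    ]
[ 0.00834111 -0.00124978  0.18637786]
```

View pics/m1.png

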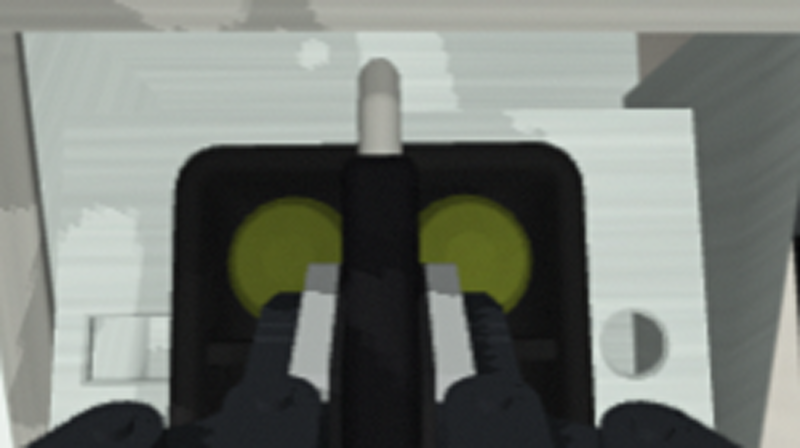

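```bash
python3 go.py .5868,.0107,.0993 .6465,.0164,.0933
```

```text
.5868,.0107,.0993 [-0.0408, 0.0013, 0.0769] d 0.087
.6465,.0164,.0933 [0.0094, 0.0014, 0.1103] d 0.111
```

```bash
python3 -m crank '{"slide":[[-0.014,0.001,0.026],[-0.028,0.001,0.053],[-0.041,0.001,0.077],[-0.029,0.001,0.085],[-0.013,0.001,0.095],[0.003,0.001,0.106],[0.009,0.0014,0.11],[0.0094,0.0014,0.1103]],"roll":[0,0,0,0,0,0,0,0],"grip":[0,0,0,0,0,0,0,0]}';python3 - <<'E'
from cab import *
p=get_image('wrist');save(p,'pics/n.png');pickle.dump(p,open('pics/n.pkl','wb'))
crop(cv2.imread('pics/n.png'),200,160,450,300,3.2,'pics/n1.png')
E
python3 st.py
```

```text
time_s: 33.3
position: [0.6475, 0.0139, 0.0937]
tool_rot: [[0.88, 0.092, 0.466], [0.08, -0.996, 0.045], [0.468, -0.002, -0.884]]
ft_force: [-1.1, -0.6, -2.4]
grip_width: 0.0106
t 33.35 p [0.6469 0.0142 0.0938] q [-12.6  30.2  91.7  15.8  32.4  60.7] lean 0.487 27.9 az 5.53 tooly [ 0.092  -0.9958 -0.0023] qv 1.1 F [-0.3 -0.  -1.6]
push [0.79 0.06 0.11] w [0.53  0.003 0.192]
```

View pics/n.png

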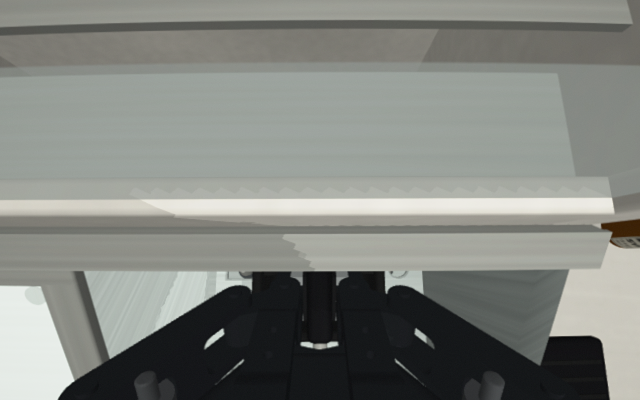

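View pics/n1.png

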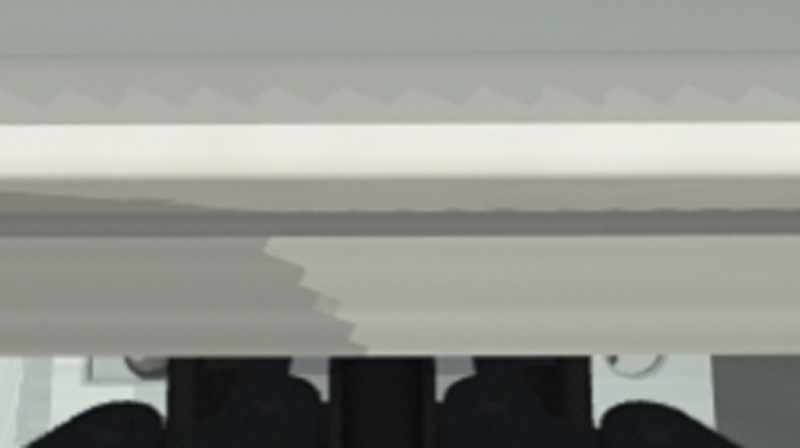

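```bash
python3 - <<'E'
from cab import *
p=pickle.load(open('pics/n.pkl','rb'))
im=cv2.imread('pics/n.png');crop(im,220,262,270,287,15,'pics/n2.png');crop(im,380,262,430,287,15,'pics/n3.png')
a=cv2.imread('pics/n2.png');b=cv2.imread('pics/n3.png');cv2.imwrite('pics/n4.png',np.vstack([a,b])[:, :800])
for c in([.638,.016,.0945],[.637,.015,.0945]):
    for P in((0,53,40),(0,53,33),(0,-53,40),(0,-53,33)): print(c,P,((proj(p,T(c,P))[0]-[220 if P[1]>0 else 380,262])*15).round(0))
E
```

```text
[0.638, 0.016, 0.0945] (0, 53, 40) [341.  95.]
[0.638, 0.016, 0.0945] (0, 53, 33) [377.  88.]
[0.638, 0.016, 0.0945] (0, -53, 40) [108.  90.]
[0.638, 0.016, 0.0945] (0, -53, 33) [76. 84.]
[0.637, 0.015, 0.0945] (0, 53, 40) [358. 117.]
[0.637, 0.015, 0.0945] (0, 53, 33) [394. 110.]
[0.637, 0.015, 0.0945] (0, -53, 40) [127. 113.]
[0.637, 0.015, 0.0945] (0, -53, 33) [ 94. 106.]
```

View pics/n4.png

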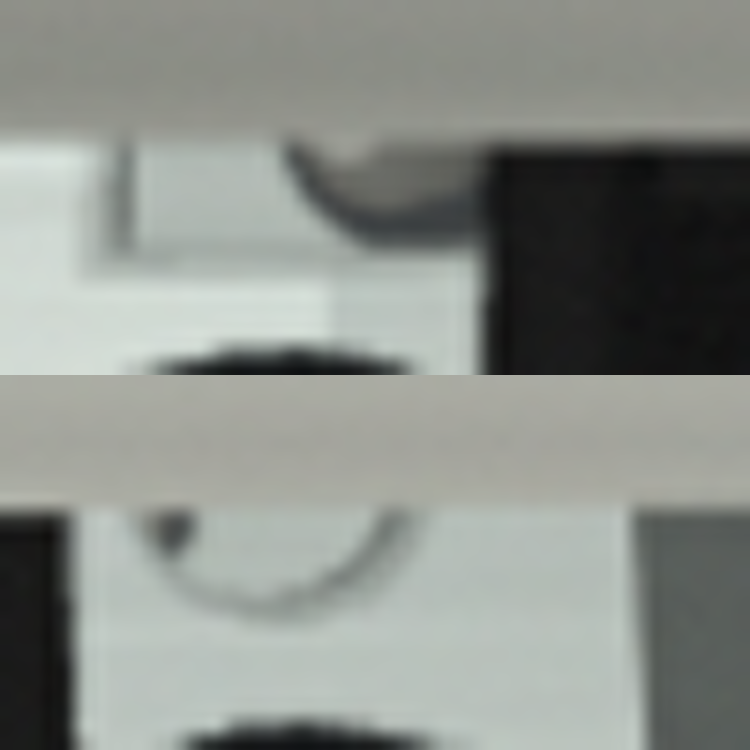

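```bash
python3 go.py .6445,.0169,.0858; python3 go.py .6445,.0169,.0628
```

```text
.6445,.0169,.0858 [-0.0057, -0.0029, 0.006] d 0.009
.6445,.0169,.0628 [-0.0164, -0.0029, 0.0264] d 0.031
```

```bash
python3 -m crank '{"slide":[[-0.002,-0.001,0.002],[-0.004,-0.002,0.004],[-0.0057,-0.0029,0.006],[-0.0057,-0.0029,0.006],[-0.0057,-0.0029,0.006],[-0.0057,-0.0029,0.006],[-0.0057,-0.0029,0.006],[-0.0057,-0.0029,0.006]],"roll":[0,0,0,0,0,0,0,0],"grip":[0,0,0,0,0,0,0,0]}';python3 - <<'E'
from cab import *
p=get_image('wrist');save(p,'pics/o.png');pickle.dump(p,open('pics/o.pkl','wb'))
im=cv2.imread('pics/o.png');crop(im,220,262,270,287,15,'pics/n2.png');crop(im,380,262,430,287,15,'pics/n3.png')
a=cv2.imread('pics/n2.png');b=cv2.imread('pics/n3.png');cv2.imwrite('pics/o4.png',np.vstack([a,b])[:, :800])
E
python3 st.py
```

```text
time_s: 34.15
position: [0.6451, 0.0177, 0.0865]
tool_rot: [[0.879, 0.093, 0.467], [0.081, -0.996, 0.045], [0.469, -0.002, -0.883]]
ft_force: [-0.4, 0.1, -2.3]
grip_width: 0.0109
t 34.2 p [0.6451 0.0177 0.0864] q [-12.3  30.7  92.5  16.2  31.   60.4] lean 0.4883 28.0 az 5.54 tooly [ 0.0928 -0.9957 -0.0021] qv 0.1 F [ 0.8  0.3 -3.1]
push [0.79 0.06 0.12] w [0.528 0.006 0.184]
```

View pics/o4.png

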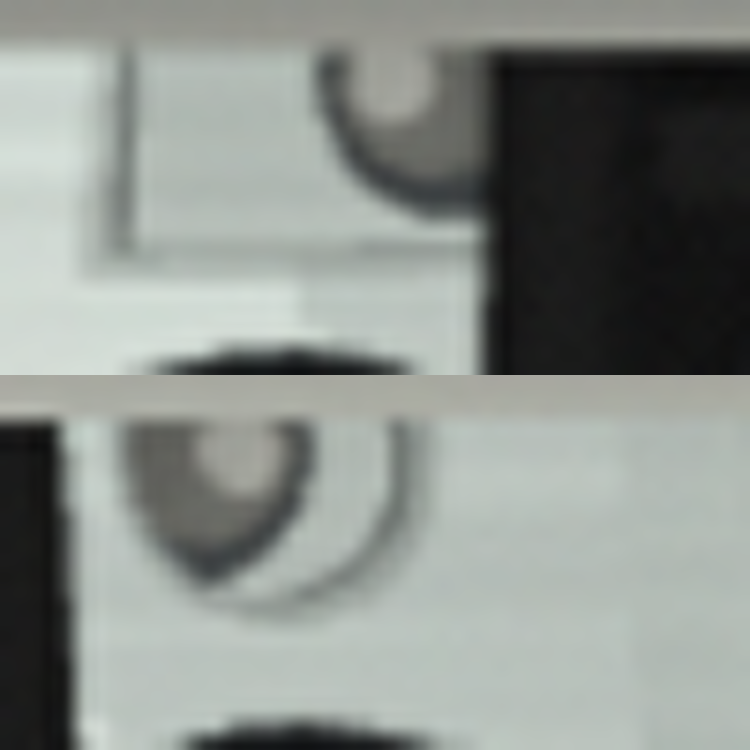

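```bash
python3 -m crank '{"slide":[[0,0.0008,0],[-0.0012,0.0008,0.0022],[-0.0024,0.0008,0.0044],[-0.0036,0.0008,0.0066],[-0.0048,0.0008,0.0088],[-0.006,0.0008,0.011],[-0.0072,0.0008,0.0132],[-0.008,0.0008,0.015]],"roll":[0,0,0,0,0,0,0,0],"grip":[0,0,0,0,0,0,0,0]}';python3 st.py
```

```text
time_s: 35.0
position: [0.645, 0.0169, 0.0691]
tool_rot: [[0.88, 0.093, 0.467], [0.081, -0.996, 0.045], [0.469, -0.002, -0.883]]
ft_force: [0.1, 0.3, -1.9]
grip_width: 0.0112
t 35.0 p [0.645  0.0169 0.0691] q [-12.4  32.2  93.4  17.5  28.7  58.9] lean 0.488 28.0 az 5.55 tooly [ 0.0928 -0.9957 -0.0021] qv 2.5 F [ 0.1  0.3 -1.9]
push [0.78 0.06 0.14] w [0.528 0.006 0.167]
```

```bash
python3 -m crank '{"slide":[[-0.0005,0,0.0009],[-0.0009,0,0.0018],[-0.0014,0,0.0026],[-0.0019,0,0.0035],[-0.0021,0,0.004],[-0.0021,0,0.004],[-0.0021,0,0.004],[-0.0021,0,0.004]],"roll":[0,0,0,0,0,0,0,0],"grip":[0,0,0,0,0,0,0,0]}';python3 st.py
```

```text
time_s: 35.8
position: [0.6451, 0.0169, 0.0649]
tool_rot: [[0.879, 0.093, 0.467], [0.081, -0.996, 0.045], [0.469, -0.002, -0.883]]
ft_force: [-0.1, -0.8, -1.8]
grip_width: 0.0111
t 35.8 p [0.6451 0.0169 0.0649] q [-12.4  32.6  93.6  17.8  28.1  58.5] lean 0.4882 28.0 az 5.55 tooly [ 0.0928 -0.9957 -0.0021] qv 0.1 F [-0.1 -0.8 -1.8]
push [0.78 0.06 0.15] w [0.528 0.006 0.163]
```

```bash
python3 -m crank '{"slide":[[-0.0002,0,0.0004],[-0.0004,0,0.0008],[-0.0006,0,0.0011],[-0.0007,0,0.0013],[-0.0007,0,0.0013],[-0.0007,0,0.0013],[-0.0007,0,0.0013],[-0.0007,0,0.0013]],"roll":[0,0,0,0,0,0,0,0],"grip":[0,0,0,0,0,0,0,0]}';python3 st.py
```

```text
time_s: 36.6
position: [0.6454, 0.017, 0.0643]
tool_rot: [[0.879, 0.093, 0.468], [0.081, -0.996, 0.045], [0.47, -0.002, -0.882]]
ft_force: [-3.3, 1.4, 6.2]
grip_width: 0.0114
t 36.6 p [0.6454 0.017  0.0643] q [-12.4  32.7  93.7  17.9  27.9  58.4] lean 0.4898 28.1 az 5.52 tooly [ 0.0929 -0.9957 -0.0018] qv 0.1 F [-3.3  1.4  6.2]
push [0.78 0.06 0.15] w [0.528 0.006 0.162]
```

```bash
python3 -m crank '{"slide":[[0,0,0],[0,0,0],[0,0,0],[0,0,-0.015],[0,0,-0.045],[0,0,-0.085],[0,0,-0.125],[0,0,-0.15]],"roll":[0,0,0,0,0,0,0,0],"grip":[0.04,0.05,0.05,0.05,0.05,0.05,0.05,0.05]}';python3 - <<'E'
from cab import *
p=get_image('wrist');save(p,'pics/r.png');pickle.dump(p,open('pics/r.pkl','wb'))
E
python3 st.py
```

```text
time_s: 37.4
position: [0.574, 0.01, 0.1992]
tool_rot: [[0.878, 0.093, 0.47], [0.081, -0.996, 0.044], [0.472, -0.001, -0.882]]
ft_force: [0.6, 0.2, 0.2]
grip_width: 0.0501
t 37.45 p [0.574  0.0099 0.2022] q [-15.2  15.5  94.9  13.9  43.6  61.5] lean 0.4952 28.4 az 5.23 tooly [ 9.270e-02 -9.957e-01  8.000e-04] qv 5.9 F [1.1 0.3 4. ]
push [ 0.79  0.06 -0.07] w [ 0.456 -0.001  0.299]
```

View pics/r.png

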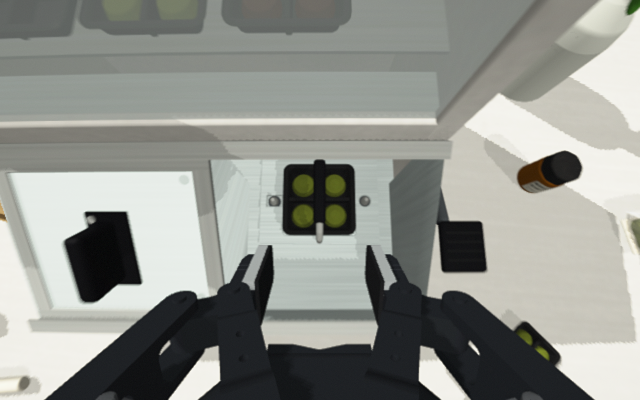

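```bash
python3 - <<'E'
from cab import *
p=pickle.load(open('pics/r.pkl','rb'))
crop(cv2.imread('pics/r.png'),200,140,440,320,3.2,'pics/r1.png')
c=[.637,.0158,.094]
f=lambda P:((proj(p,T(c,P))[0]-[200,140])*3.2).round(0).tolist()
for h in(25,35): print(h,[f(P) for P in((-50,68.5,h+4),(-50,-68.5,h+4),(50,-68.5,h+4),(0,-53,h+4),(0,53,h+4),(-32,0,h+61))])
print('pin tops',f((0,-53,40)),f((0,53,40)))
E
python3 go.py .525,.174,.194 .5579,.1773,.1318
```

```text
25 [[189.0, 332.0], [572.0, 332.0], [562.0, 64.0], [525.0, 194.0], [236.0, 195.0], [381.0, 264.0]]
35 [[183.0, 331.0], [578.0, 331.0], [567.0, 55.0], [529.0, 189.0], [232.0, 189.0], [381.0, 260.0]]
pin tops [530.0, 189.0] [232.0, 189.0]
.525,.174,.194 [-0.0334, -0.1679, -0.0088] d 0.171
.5579,.1773,.1318 [-0.0339, -0.1682, 0.0616] d 0.182
```

View pics/r1.png

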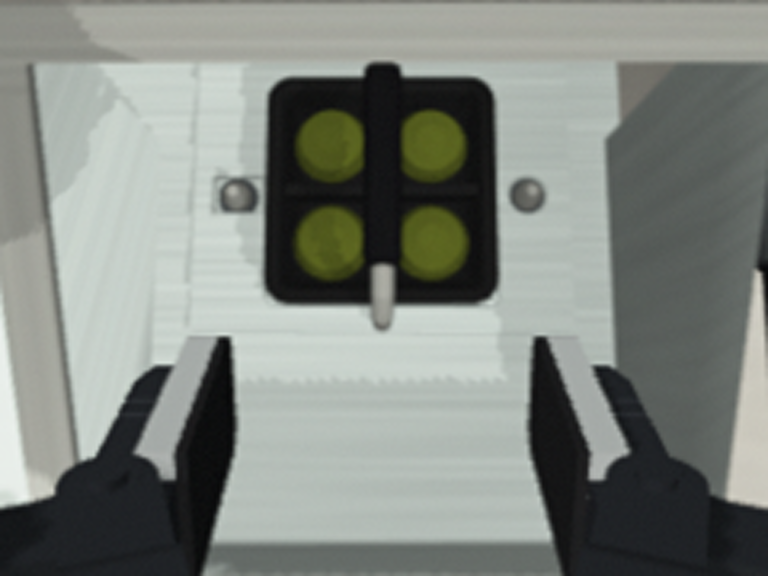

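```bash
python3 -m crank '{"slide":[[-0.009,-0.044,-0.009],[-0.018,-0.088,-0.009],[-0.027,-0.132,-0.009],[-0.0335,-0.168,-0.008],[-0.0335,-0.168,0.02],[-0.0338,-0.168,0.05],[-0.0339,-0.168,0.0616],[-0.0339,-0.168,0.0616]],"roll":[0,0,0,0,0,0,0,0],"grip":[0.05,0.05,0.05,0.05,0.05,0.05,0.05,0.05]}';python3 - <<'E'
from cab import *
p=get_image('wrist');save(p,'pics/t.png')
E
python3 st.py
```

```text
time_s: 38.25
position: [0.5582, 0.1771, 0.1248]
tool_rot: [[0.881, 0.092, 0.465], [0.081, -0.996, 0.045], [0.467, -0.002, -0.884]]
ft_force: [0.2, -0.0, 0.3]
grip_width: 0.05
t 38.3 p [0.5583 0.1771 0.126 ] q [ 6.2 22.9 98.7 -0.6 30.5 91.3] lean 0.4875 27.9 az 5.51 tooly [ 0.0922 -0.9957 -0.0021] qv 1.7 F [-0.  -0.5 -0.5]
push [ 0.78 -0.19  0.02] w [0.442 0.166 0.224]
```

View pics/t.png

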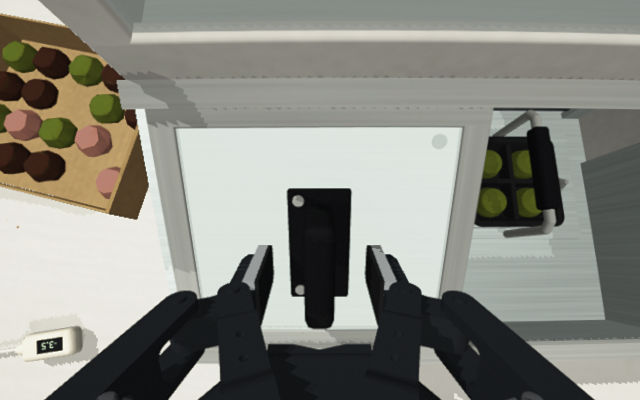

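```bash
python3 -m crank '{"slide":[[0,0,-0.009],[0,0,-0.009],[0,0,-0.009],[0,0,-0.009],[0,0,-0.009],[0,0,-0.009],[0,0.015,-0.009],[0,0.03,-0.009]],"roll":[0,0,0,0,0,0,0,0],"grip":[0.05,0.05,0,0,0,0,0,0]}' 40;python3 st.py
```

```text
time_s: 39.1
position: [0.557, 0.1475, 0.1343]
tool_rot: [[0.879, 0.094, 0.468], [0.082, -0.996, 0.046], [0.47, -0.002, -0.883]]
ft_force: [-2.4, 3.6, 4.2]
grip_width: 0.013
t 39.1 p [0.557  0.1475 0.1343] q [ 2.4 21.2 99.8  3.  31.  84.8] lean 0.4892 28.0 az 5.66 tooly [ 0.0941 -0.9956 -0.0024] qv 32.2 F [-2.4  3.6  4.2]
push [ 0.79 -0.15  0.01] w [0.44  0.136 0.232]
```

```bash
python3 -m crank '{"slide":[[0,0.02,0],[0,0.04,0],[0,0.06,0],[0,0.08,0],[0,0.1,0],[0,0.115,0],[0,0.125,0],[0,0.132,0]],"roll":[0,0,0,0,0,0,0,0],"grip":[0,0,0,0,0,0,0,0]}';python3 st.py;python3 -m crank '{"slide":[[0,0.002,0],[0,0.004,0],[0,0.006,0],[0,0.007,0],[0,0.008,0],[0,0.008,0],[0,0.008,0],[0,0.008,0]],"roll":[0,0,0,0,0,0,0,0],"grip":[0,0,0,0,0,0,0,0]}';python3 st.py
```

```text
time_s: 39.9
position: [0.5696, 0.0152, 0.1343]
tool_rot: [[0.879, 0.093, 0.468], [0.081, -0.996, 0.045], [0.47, -0.002, -0.882]]
ft_force: [-2.8, 3.6, 6.1]
grip_width: 0.0135
t 39.9 p [0.5696 0.0152 0.1343] q [-14.7  20.5 101.   17.3  33.   57.5] lean 0.4897 28.1 az 5.51 tooly [ 0.0926 -0.9957 -0.0018] qv 12.3 F [-2.8  3.6  6.1]
push [0.8  0.06 0.01] w [0.453 0.004 0.232]
time_s: 40.7
position: [0.5701, 0.0094, 0.1343]
tool_rot: [[0.879, 0.094, 0.468], [0.081, -0.996, 0.048], [0.47, -0.004, -0.883]]
ft_force: [-0.4, 12.4, 6.9]
grip_width: 0.0129
t 40.7 p [0.5701 0.0094 0.1343] q [-15.5  20.6 100.9  18.1  33.4  56.2] lean 0.4895 28.0 az 5.83 tooly [ 0.0942 -0.9955 -0.0039] qv 0.1 F [-0.4 12.4  6.9]
push [0.8  0.07 0.01] w [ 0.453 -0.003  0.232]
```

```bash
python3 -m crank '{"slide":[[0,0.002,0],[0,0.002,0],[0,0.002,0],[0,0.002,0],[0,0.002,0],[0,0.002,0],[0,0.002,0],[0,0.002,0]],"roll":[0,0,0,0,0,0,0,0],"grip":[0,0,0,0,0,0,0,0]}';python3 st.py;python3 -m crank '{"slide":[[0,0.0,0],[0,0,0],[0,0,0],[0,0,-0.02],[0,0,-0.06],[0,0,-0.1],[0,0,-0.14],[0,0,-0.16]],"roll":[0,0,0,0,0,0,0,0],"grip":[0.05,0.05,0.05,0.05,0.05,0.05,0.05,0.05]}';python3 st.py
python3 - <<'E'
from cab import *
for n in('wrist','side','scene'):
    p=get_image(n);save(p,f'pics/z_{n}.png');pickle.dump(p,open(f'pics/z_{n}.pkl','wb'))
a=cv2.imread('pics/z_side.png');crop(a,170,130,440,320,2.9,'pics/z1.png')
E
```

```text
time_s: 41.5
position: [0.5701, 0.0093, 0.1343]
tool_rot: [[0.879, 0.096, 0.467], [0.081, -0.995, 0.051], [0.47, -0.007, -0.883]]
ft_force: [1.4, 24.6, 7.7]
grip_width: 0.0133
t 41.5 p [0.5701 0.0093 0.1343] q [-15.6  20.6 100.9  18.4  33.6  55.8] lean 0.4891 28.0 az 6.21 tooly [ 0.0956 -0.9954 -0.0067] qv 0.2 F [ 1.4 24.6  7.7]
push [0.8  0.07 0.01] w [ 0.453 -0.003  0.232]
time_s: 42.3
position: [0.4948, -0.002, 0.2778]
tool_rot: [[0.878, 0.092, 0.47], [0.081, -0.996, 0.043], [0.472, -0.0, -0.882]]
ft_force: [-0.2, 0.1, -0.9]
grip_width: 0.0502
t 42.3 p [ 0.4948 -0.002   0.2778] q [-20.3   2.9  97.   14.4  55.2  58.8] lean 0.4917 28.2 az 5.29 tooly [ 9.200e-02 -9.958e-01 -1.000e-04] qv 27.4 F [-0.2  0.1 -0.9]
push [ 0.76  0.07 -0.23] w [ 0.377 -0.013  0.375]
```

View pics/z_wrist.png

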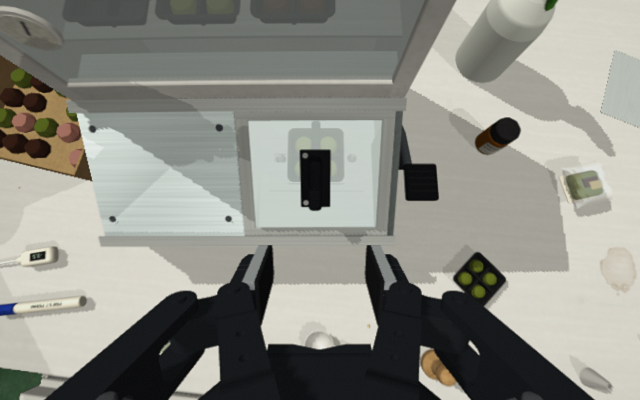

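View pics/z1.png

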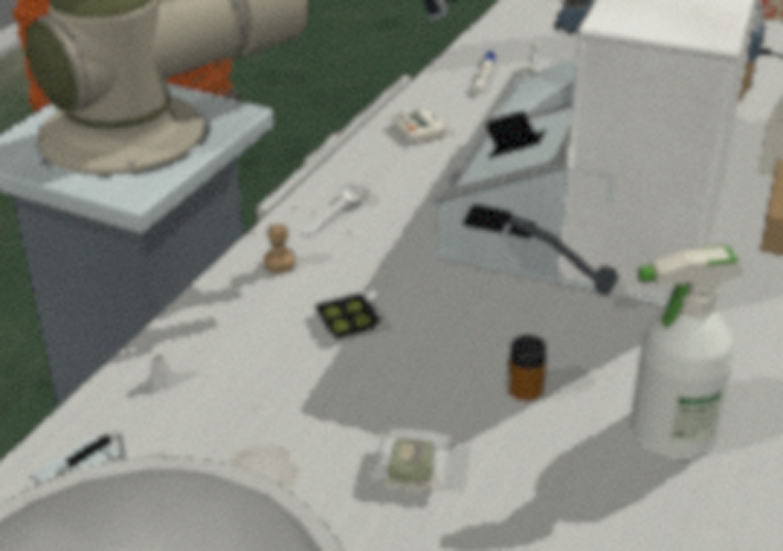

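View pics/z_scene.png

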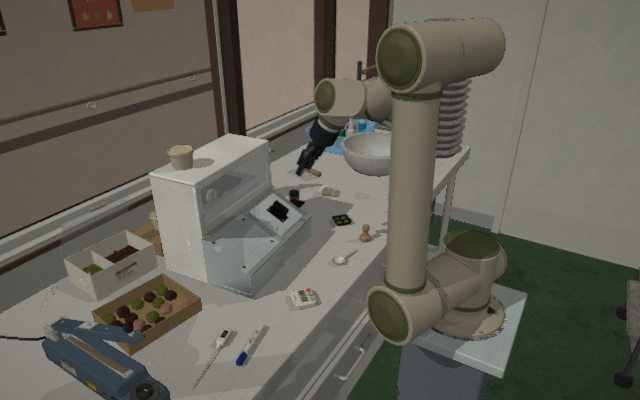

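```bash
python3 - <<'E'
from cab import *
p=pickle.load(open('pics/z_wrist.pkl','rb'));c=[.637,.0158,.094]
crop(cv2.imread('pics/z_wrist.png'),230,90,450,250,3.6,'pics/z2.png')
f=lambda P:((proj(p,T(c,P))[0]-[230,90])*3.6).round(0).tolist()
print('plate home',f((-55,-128,103)),'pins',f((0,53,40)),f((0,-53,40)),'tray corners',[f((x,y,29)) for x,y in((-50,68.5),(-50,-68.5),(50,-68.5),(50,68.5))])
print(np.abs(observe()['qvel']).max(),observe()['ft_force'])
E
```

```text
plate home [687.0, 328.0] pins [177.0, 236.0] [440.0, 236.0] tray corners [[140.0, 363.0], [477.0, 363.0], [470.0, 132.0], [147.0, 133.0]]
2.558029403813917 [ 0.12804244  0.51349547 -0.50266084]
```

View pics/z2.png

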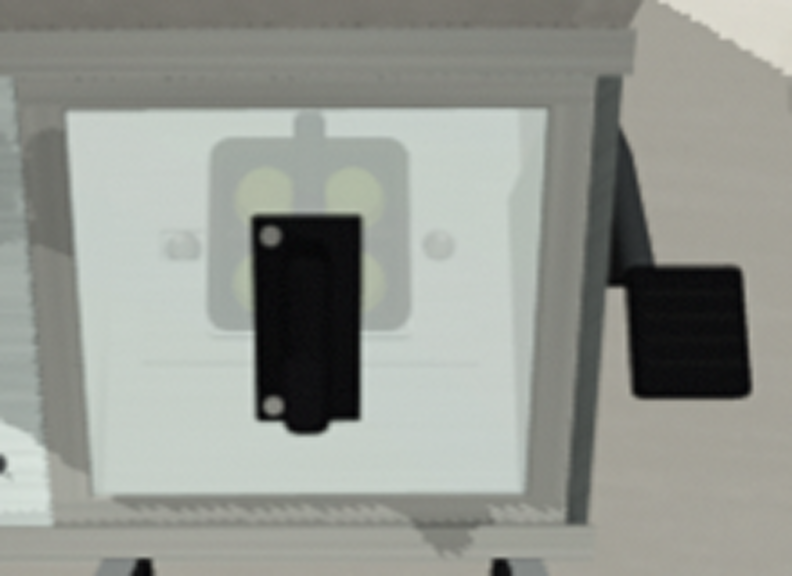

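```bash
python3 -c "
from rig import *
print(close_job())"
```

```text
the job is handed in; nothing more can be done
None
```

I finished the job in the order asked and handed it in at about 42.5 s of the 72 s allowed; `close_job` gives no verdict.

**What I did**
- **Lean:** the moves offer no tilt, so I first pushed against the arm's reach limit until the gripper leaned 28°.
- **Inner door:** I pressed the lever down until it stopped dead.
- **Hatch open:** I then slid the hatch open against its stop, which took 168 mm of travel and read 24 N.
- **Half turn:** the last joint was too near its limit to reach the tray, so I turned the gripper half round before the pick-up.
- **Tray:** I gripped the 100 × 137 mm tray with the larger cup and lined its holes up with the pins in the wrist picture. I lowered it until it touched the floor, about 8 N, and let go.
- **Hatch shut:** I slid the hatch shut against its stop, 25 N.

**Last checks**
- Seen through the shut hatch, both pins stand in the hole and the slot, and the tray's edge shows where a flush tray would.
- All four sweets are in the cup.
- The lever plate is at its shut position.
- In the pictures the other things on the worktop look unmoved.
- The gripper was clear and the wrist force was near zero.

**What was off**
- The lever press peaked at 20 N vertical, above the 8–15 N called firm. I eased it by about 1 mm before lifting off.
- While I held the hatch grip, the fingertips pressed on the hatch with about 7 N.
- My pin position estimates differed by 2–3 mm between camera views. I settled this by comparing holes and pins in one picture, and the tray went down the pins with no side force.

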